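Lay out the staining corner of the lab bench

TASK

Get the staining corner ready for the next class: stand every amber reagent bottle upright on the narrow raised wooden ledge, lay the blue slide tray flat and squarely on the sloping green deck of the draining stand just above its lip, and stand all the blue stirring rods in the yellow beaker, which stays upright on the table. Any order will do; do not push the petri dishes, the pot or the timer out of place.

Things in the scene. Friction and masses are not known exactly. Their poses are not given: they have to be found in the camera images.
- ledge_top (a point): Centre of the top face of the narrow raised wooden ledge (fixed): a beam 40 mm deep (its x axis) and 300 mm long (its y axis) whose top is 80 mm above the table, on two end posts. The bottles (50 mm across) are wider than it is deep.
- deck: Green sloping deck of the white draining stand (fixed). Origin: on its upper surface, 61 mm above the table, where the middle of the tray's underside belongs (3 mm to spare to the lip). x points up the slope (0.42 rad above level), z out of the surface. Deck 50 mm wide (y); surface from x = -53 mm, where a lip 11 mm high closes the low end, to +64 mm.
- tray: Blue slide tray: flat plate 100 mm (x) x 70 mm (y) x 8 mm thick, with a white upright grip rib along its middle, 60 mm (x) x 12 mm (y), rising to 42 mm. Glass slides are fixed on the plate. Origin: centre of the underside. Either end may be uphill. 120 g.
- beaker: Yellow plastic beaker, loose, upright on the table, 120 mm high, outside diameter 84 mm at the rim, wall 4 mm, inner floor 6 mm above the origin. Origin: centre of the underside; z is its axis.
- bottle0: Amber reagent bottle with white cap, standing upright: round body 50 mm across and 64 mm high, cap 28 mm across, 90 mm high in all, 140 g. Origin: centre of its underside. May be absent (None).
- bottle1: Amber reagent bottle with red cap, standing upright: round body 50 mm across and 64 mm high, cap 28 mm across, 90 mm high in all, 140 g. Origin: centre of its underside. May be absent (None).
- bottle2: Amber reagent bottle with black cap, standing upright: round body 50 mm across and 64 mm high, cap 28 mm across, 90 mm high in all, 140 g. Origin: centre of its underside. May be absent (None).
- rod0: Blue plastic stirring rod with grey ends, 190 mm long (x axis), square section 12 mm, 30 g, lying on the table. Origin: its middle. May be absent (None).
- rod0_a (a point): The +x end of rod0.
- rod0_b (a point): The -x end of rod0.
- rod1: Blue plastic stirring rod with grey ends, 190 mm long (x axis), square section 12 mm, 30 g, lying on the table. Origin: its middle. May be absent (None).
- rod1_a (a point): The +x end of rod1.
- rod1_b (a point): The -x end of rod1.
- rod2: Blue plastic stirring rod with grey ends, 190 mm long (x axis), square section 12 mm, 30 g, lying on the table. Origin: its middle. May be absent (None).
- rod2_a (a point): The +x end of rod2.
- rod2_b (a point): The -x end of rod2.
- dishes: Bystander, not to be disturbed: stack of three clear and white petri dishes, 85 mm across, 46 mm high. Origin: centre of the underside.
- pot: Bystander, not to be disturbed: small white pot with red lid, 52 mm across, 55 mm high. Origin: centre of the underside.
- timer: Bystander, not to be disturbed: grey bench timer, 50 x 75 x 20 mm. Origin: centre of the underside.
Not all that is in view belongs to the job. What is shaped like the bottle2 but purple is not meant.

How it is judged:
By the outcome, as a careful person would: the job done as asked, in the order asked, and still so for the second after the job is handed in, with the robot touching nothing.
Of bottle0, bottle1, bottle2, rod0, rod1, rod2 only 5 to 6 are there at a start; the rules pass over those that are not, and their reading is None.
At some moment in a run one of beaker, rod0, rod1, rod2 may be knocked a few centimetres aside while the robot is not near it.
It also fails if it takes over 210 s, if anything falls off the work surface, if the arm or the gripper's body presses on something with over 40 N, if the wrist force passes 120 N, or if a joint passes its speed limit or range.

ROBOT

A 6-joint arm with a two-finger parallel gripper is mounted at the origin on the work surface. World frame = base frame: x ahead of the robot, y to its left, z up, the work surface at z = 0. Lengths are in m, angles in rad, forces in N, time in s.
With the tool pointing down it reaches from about 0.375 to 0.75 m from the base axis. Payload 9 kg.
Tool frame: the origin (TCP) lies at the very end of the fingers, on their centre line; the grasp point (between the pads) lies 19 mm behind it; z points along the fingers, y is the line along which they close (so a half turn about z gives the same grasp; the last joint's range is limited). The gripper opens to 85 mm and grips with 20 to 120 N. Pads are 22 mm wide; open, the fingers measure 114 mm over their backs; the gripper's body (76 mm by 85 mm) begins 54 mm behind the grasp point. The pads swing forward as they close: fully open they stand 13 mm farther back than shut.
Start: joints at [0.999, 0.104, 0.097, 1.564, 0, 1.353], TCP at [0.208, 0.563, 0.231] pointing down, gripper open.
Joint ranges: [-2.99, 2.99], [-0.84, 1.86], [-1.1, 1.16], [-1.84, 2.11], [-1.51, 1.56], [-3.14, 3.14]. Speed limits (rad/s): [2.22, 2.22, 2.57, 3.14, 3.14, 3.14].

INTERFACE

Orientations are given as a unit quaternion [w, x, y, z].
In Python, from bench import r, eyes, finder gives the robot as it stands.
- The arm moves only by the shell command python3 -m handwheel 'ROWS'. ROWS is JSON, a list of rows, each an object of numbers: "claw": the opening, from -1 (shut) to 1 (fully open); "dx", "dy", "dz": the shift along the tool's x, y, z each as a share of 0.05 m, from -1 to 1; "rx", "ry", "rz": the turn, a rotation vector about the tool's x, y, z each as a share of 0.15 rad, from -1 to 1. In form: [{"claw": .., "dx": .., "dy": .., "dz": .., "rx": .., "ry": .., "rz": ..}, ...]. A call has exactly 8 rows; each row shifts and turns the commanded pose from where the row before left it, along the tool's axes as they then stand; what a row does not reach is not made up. A row lasts 1/8 s, in which the tool goes at most 62.5 mm and 10.7 degrees, less where a joint would pass 70% of its speed; a pose out of reach is approached as far as the arm can. A call with a number of a shift or a turn outside -1 to 1 is refused whole. A call with a gripper value outside its range is refused whole. The fingers move at their own pace and stop on an object; the grip force is fixed at half the most. Time passes only in rows, so rows that do not move let the fingers close, or fill a call up. It gives the time, the measured TCP pose, the force, the opening and the grip force at its end, in the units of the state.
- r.get_obs(): the state, without advancing time (a new reading comes with each control period).
- eyes.capture(name): name is "scene" or "top" or "wrist"; returns the picture (400x640x3 uint8, blue, green, red); there is no depth.
- eyes.camera_info(name): a dict with "fx", "fy", "cx", "cy" (pixels), "pose" (4x4, takes a point from camera to world coordinates); the wrist camera has in their place "mount" (4x4, takes a point from camera to tool coordinates, whose origin is the TCP and whose axes are the flange's). Camera axes: x right, y up, looking along -z (the intrinsics and any distortion apply to the point x, -y, -z); pixel columns grow to the right and rows downward; lengths in m; the calibration is good to about 2 mm. A picture is of the moment at which its call begins: read the wrist's pose just before it. camera_info takes no time and is no camera call.
- r.job_done(): hands the job in; it is judged then, once.
Trained networks look in the newest picture that a camera, given by its name, has taken for a name from the list of things; names that differ only in an ending like _2 or _b are one class to them, and where a whole thing is asked for, a point or a joint stands for the part that bears it (a point fixed in the world has none). Each returns a list of dicts, best first, with "p" (0 to 1); they miss things now and then, are a little off and sometimes report something else, mostly with a low value. They report only what shows in the picture. A call takes as long as a camera call. They do not tell look-alikes from the thing itself.
- finder.masks_of(camera, name): "region" (400x640 bool, what is visible of it).
- finder.landmark_of(camera, name): "location" ([x, y, z] in m, in the coordinates of the camera as it stood for that picture, good to about 4 mm: a listed point, or the origin of a listed thing).
The state is a dict: "time": time; "joint_pos": joint angles; "joint_vel": joint speeds; "joint_efforts": joint torques, N m; "eef_pos": TCP position; "tool_rot": TCP orientation; "wrist_force": force on the tool from outside, world axes, zero at the start; "moment": the same for the moment, N m; "gripper_width": opening from 0.0 (shut) to 1.0 (fully open); "finger_force": force on a finger pad.
Only numpy, scipy, OpenCV 4.12 (cv2) and the standard library are available. Lean on these libraries where they do the work, as an engineer would, in place of code of your own. Each camera call takes 0.05 s, during which the arm holds its last target. There are 200 camera calls.

## Working session

There is one attempt and no reset: what is moved stays moved. The work goes in short steps, Python scripts to look and compute and a shell command to move; the robot and the scene stay as the last step left them, time stands still between calls to the robot, and variables do not carry over. Pictures are saved under pics/ and viewed, at most 14 in all, crops included, and the job is handed in when it is done.

```bash
ls; mkdir -p pics
cat > h.py <<'E'
import numpy as np, cv2
from bench import r, eyes, finder
from scipy.spatial.transform import Rotation as R
def T(o):
    M=np.eye(4); q=o["tool_rot"]; M[:3,:3]=R.from_quat([q[1],q[2],q[3],q[0]]).as_matrix(); M[:3,3]=o["eef_pos"]; return M
def campose(c,o=None):
    i=eyes.camera_info(c)
    return np.array(i["pose"]) if "pose" in i else T(o)@np.array(i["mount"])
def marks(c,names,P,pmin=0.2):
    for n in names:
        for d in finder.landmark_of(c,n) or []:
            if d["p"]<pmin: continue
            l=np.array(d["location"]); w=P@np.r_[l,1]
            i=eyes.camera_info(c); print(c,n,round(d["p"],2),np.round(w[:3]*1000,0),"px",int(i["cx"]+i["fx"]*l[0]/-l[2]),int(i["cy"]-i["fy"]*l[1]/-l[2]))
E
python3 - <<'E'
from h import *
o=r.get_obs(); print(o)
for c in ["scene","top"]:
    im=eyes.capture(c); cv2.imwrite(f"pics/{c}0.png",im); i=eyes.camera_info(c); print(i)
    marks(c,["ledge_top","deck","tray","beaker","bottle0","rod0","rod0_a","dishes","pot","timer"],campose(c))
print(eyes.camera_info("wrist"))
E
```

```text
pics
{'time': 0.0, 'joint_pos': array([ 9.99308601e-01,  1.04726574e-01,  9.64421031e-02,  1.56391673e+00,
       -1.85700617e-05,  1.35309590e+00]), 'joint_vel': array([ 0.00162395, -0.00125491, -0.00059317, -0.00049972, -0.00108139,
       -0.00257779]), 'joint_efforts': array([ 2.64553229e-03, -5.56937635e+01,  5.03643072e+01,  1.69043918e-02,
       -2.67330161e-04,  5.47680855e-06]), 'eef_pos': array([0.20767271, 0.56253711, 0.23049142]), 'tool_rot': array([-2.61468793e-04,  1.75972501e-01,  9.84394832e-01, -6.52026044e-04]), 'wrist_force': array([ 0.01103078, -0.57692873, -0.17279688]), 'moment': array([-0.02934607,  0.0062166 , -0.0375978 ]), 'finger_force': 0.0, 'gripper_width': 1.000923638155146}
{'fx': 382.0538905416123, 'fy': 382.0538905416123, 'cx': 322.0294248515799, 'cy': 201.24579084250402, 'pose': array([[-0.50387897, -0.5366197 ,  0.6768643 ,  1.17528093],
       [ 0.86367114, -0.30088879,  0.40439845,  0.46370749],
       [-0.01334729,  0.78835603,  0.61507448,  0.68209809],
       [ 0.        ,  0.        ,  0.        ,  1.        ]])}
scene ledge_top 0.57 [655.   
[... 1656 characters left out ...]
52 [500. 416.   5.] px 208 198
top rod0 0.2 [424.  28.  -2.] px 336 223
top rod0_a 0.51 [600. 439.   5.] px 201 166
top dishes 0.86 [ 380. -369.   -1.] px 470 237
top pot 0.8 [336. 306.   4.] px 242 253
top timer 0.69 [351. -63.   1.] px 367 247
{'fx': 281.59274632431055, 'fy': 281.59274632431055, 'cx': 319.51371024491533, 'cy': 201.4094172519874, 'mount': array([[-1.73734321e-04,  9.50461008e-01,  3.10843757e-01,
         7.93876006e-02],
       [ 9.99999617e-01, -1.01626306e-04,  8.69652643e-04,
        -4.09760700e-04],
       [ 8.58160831e-04,  3.10843789e-01, -9.50460626e-01,
        -1.42637228e-01],
       [ 0.00000000e+00,  0.00000000e+00,  0.00000000e+00,
         1.00000000e+00]])}
```

Run:
```python
import cv2
a=cv2.imread("pics/top0.png")[110:290,140:540]; cv2.imwrite("pics/top0c.png",cv2.resize(a,None,fx=2,fy=2,interpolation=3))
a=cv2.imread("pics/scene0.png")[130:345,140:540]; cv2.imwrite("pics/scene0c.png",cv2.resize(a,None,fx=2,fy=2,interpolation=3))
```

```text
(no output)
```

View pics/top0c.png

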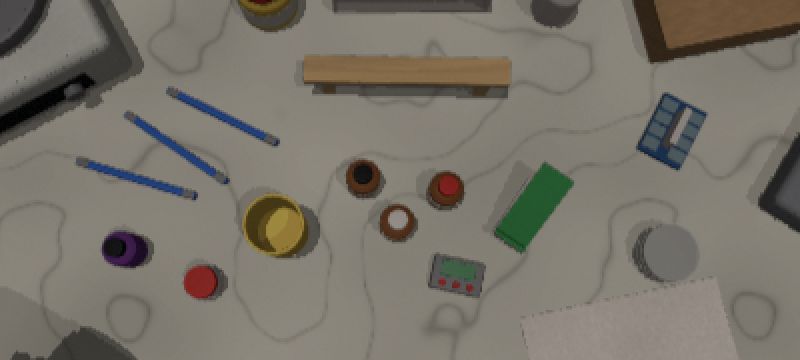

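View pics/scene0c.png

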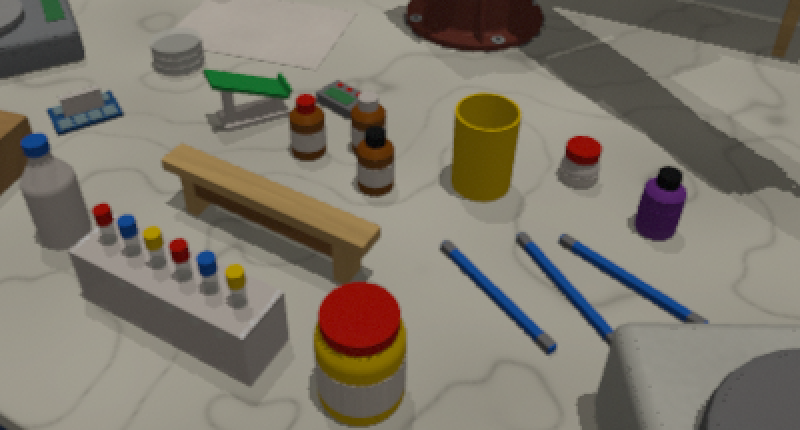

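Three amber bottles (white, red and black caps), three blue rods, the tray, deck and ledge are all there. The purple bottle on the left, at crop pixel (125,248), is the decoy. I'll move over the bottle cluster and refine with the wrist camera.

```bash
cat >> h.py <<'E'
def snap(names=(),save=None,pmin=0.3):
    o=r.get_obs(); im=eyes.capture("wrist"); P=campose("wrist",o)
    if save: cv2.imwrite("pics/"+save,im)
    marks("wrist",names,P,pmin); log(o); return o,im,P
def log(o):
    open("log.txt","a").write(" ".join("%.5f"%v for v in [*o["joint_pos"],*o["eef_pos"],*o["tool_rot"]])+"\n")
def plan(pos,Rm=None):
    """shift in tool axes after the turn, units of 50mm; turn rotvec in tool axes, units of .15"""
    o=r.get_obs(); M=T(o); Rm=M[:3,:3] if Rm is None else Rm; log(o)
    rv=R.from_matrix(M[:3,:3].T@Rm).as_rotvec()/.15
    d=Rm.T@(np.array(pos)/1000-M[:3,3])/.05
    print("turn",np.round(rv,2),"shift",np.round(d,2),"t",round(o["time"],1),"pos",np.round(M[:3,3]*1000,1),"j",np.round(o["joint_pos"],2))
def down(yaw):
    "tool down, x_tool at yaw (deg)"
    c,s=np.cos(np.radians(yaw)),np.sin(np.radians(yaw)); return np.array([[c,s,0],[s,-c,0],[0,0,-1]]).astype(float)
def ray(c,u,v,z,P=None):
    i=eyes.camera_info(c); P=campose(c) if P is None else P
    d=P[:3,:3]@np.array([(u-i["cx"])/i["fx"],-(v-i["cy"])/i["fy"],-1]); return P[:3,3]+d*(z-P[2,3])/d[2]
E
python3 -m handwheel '[{"claw":1,"rz":-0.79},{"claw":1,"rz":-0.79},{"claw":1,"rz":-0.79},{"claw":1,"dx":-0.4,"dy":-0.82},{"claw":1,"dx":-0.42,"dy":-0.82},{"claw":1,"dx":-0.42,"dy":-0.82},{"claw":1,"dx":-0.42,"dy":-0.82},{"claw":1,"dx":-0.42,"dy":-0.82}]'
python3 -m handwheel '[{"claw":1,"dx":-0.42,"dy":-0.82},{"claw":1,"dx":-0.42,"dy":-0.82},{"claw":1,"dx":-0.42,"dy":-0.82},{"claw":1,"dx":-0.42,"dy":-0.82},{"claw":1,"dx":-0.42,"dy":-0.82},{"claw":1,"dx":-0.42,"dy":-0.82},{"claw":1,"dx":-0.42,"dy":-0.82},{"claw":1,"dx":-0.42,"dy":-0.82}]'
python3 - <<'E'
from h import *
o,im,P=snap(["bottle0","ledge_top","deck","beaker","tray"],"w1.png")
plan([494,74,231],down(180))
for c in ["top"]:
  i=eyes.camera_info(c)
  # ledge far edge at z=.08, deck corners
  for n,u,v,z in [("ledgeFL",140+303/2,110+56/2,.08),("ledgeFR",140+511/2,110+58/2,.08),("deckhi1",412,191.5,.087),("deckhi2",427,201.5,.087),("lo1",401.5,236,.039),("lo2",387.5,226,.045)]:
    print(n,np.round(ray(c,u,v,z)*1000))
E
```

```text
wrist bottle0 0.83 [395. 422.   2.] px 277 310
wrist beaker 0.69 [420. 197.   1.] px 162 358
turn [ 0.    0.   -2.36] shift [-5.72 -9.78  0.01] t 1.4 pos [207.9 562.9 231.3] j [1.   0.1  0.1  1.56 0.   1.35]
ledgeFL [666. 159.  80.]
ledgeFR [ 661. -143.   80.]
deckhi1 [ 505. -182.   87.]
deckhi2 [ 476. -223.   87.]
lo1 [ 383. -157.   39.]
lo2 [ 412. -117.   45.]invalid input
invalid input
```

View pics/w1.png

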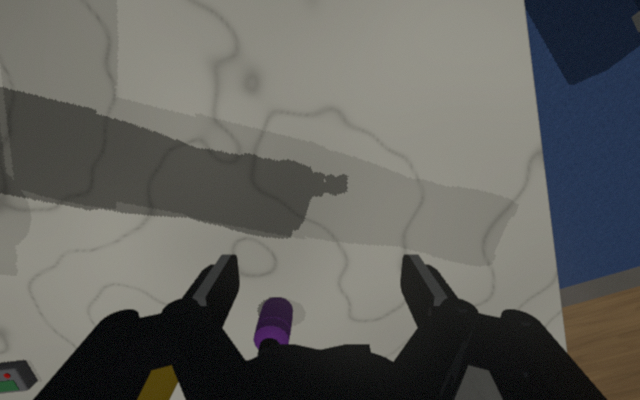

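The view shows only the decoy purple bottle (270,325) between the fingers, because the move was refused. The rows need all their keys.

```bash
python3 -m handwheel '[{"claw":1,"dx":0,"dy":0,"dz":0,"rx":0,"ry":0,"rz":-0.79},{"claw":1,"dx":0,"dy":0,"dz":0,"rx":0,"ry":0,"rz":-0.79},{"claw":1,"dx":0,"dy":0,"dz":0,"rx":0,"ry":0,"rz":-0.79},{"claw":1,"dx":-0.44,"dy":-0.75,"dz":0,"rx":0,"ry":0,"rz":0},{"claw":1,"dx":-0.44,"dy":-0.75,"dz":0,"rx":0,"ry":0,"rz":0},{"claw":1,"dx":-0.44,"dy":-0.75,"dz":0,"rx":0,"ry":0,"rz":0},{"claw":1,"dx":-0.44,"dy":-0.75,"dz":0,"rx":0,"ry":0,"rz":0},{"claw":1,"dx":-0.44,"dy":-0.75,"dz":0,"rx":0,"ry":0,"rz":0}]'
python3 -m handwheel '[{"claw":1,"dx":-0.44,"dy":-0.75,"dz":0,"rx":0,"ry":0,"rz":0},{"claw":1,"dx":-0.44,"dy":-0.75,"dz":0,"rx":0,"ry":0,"rz":0},{"claw":1,"dx":-0.44,"dy":-0.75,"dz":0,"rx":0,"ry":0,"rz":0},{"claw":1,"dx":-0.44,"dy":-0.75,"dz":0,"rx":0,"ry":0,"rz":0},{"claw":1,"dx":-0.44,"dy":-0.75,"dz":0,"rx":0,"ry":0,"rz":0},{"claw":1,"dx":-0.44,"dy":-0.75,"dz":0,"rx":0,"ry":0,"rz":0},{"claw":1,"dx":-0.44,"dy":-0.75,"dz":0,"rx":0,"ry":0,"rz":0},{"claw":1,"dx":-0.44,"dy":-0.75,"dz":0,"rx":0,"ry":0,"rz":0}]'
python3 - <<'E'
from h import *
o,im,P=snap(["bottle0","ledge_top","deck","beaker","tray"],"w2.png")
plan([494,74,231],down(180))
E
```

```text
time: 2.4
eef_pos: [0.3188, 0.3744, 0.2314]
tool_rot: [0.0, -0.001, 1.0, 0.0]
wrist_force: [-0.5, -0.0, 0.3]
gripper_width: 0.999
finger_force: 0.0
time: 3.4
eef_pos: [0.4954, 0.0745, 0.2315]
tool_rot: [0.0, -0.001, 1.0, 0.0]
wrist_force: [0.1, -0.4, -0.3]
gripper_width: 1.0
finger_force: 0.0
wrist bottle0 0.86 [430.  25.  -3.] px 281 120
wrist bottle0 0.75 [479. -46.  -2.] px 229 159
wrist bottle0 0.61 [394. 421.   2.] px 601 91
wrist bottle0 0.59 [496.  76.  -1.] px 321 171
wrist bottle0 0.31 [555. 205.   6.] px 413 214
wrist ledge_top 0.78 [651.  12.  80.] px 270 306
wrist ledge_top 0.67 [495.  79.   0.] px 323 171
wrist deck 0.92 [ 448. -164.   63.] px 100 140
wrist beaker 0.67 [423. 195.  -0.] px 415 114
wrist beaker 0.49 [639. 370.   9.] px 519 268
turn [0.   0.   0.01] shift [ 0.01 -0.05  0.01] t 3.7 pos [494.4  76.5 231.4] j [-0.11 -0.2  -0.2   1.57  0.   -0.11]
```

View pics/w2.png

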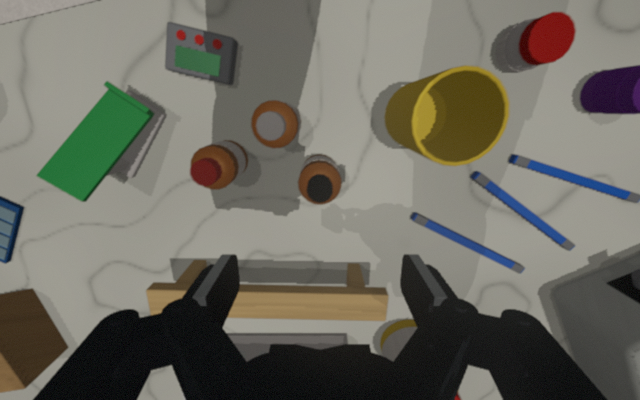

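The wrist view agrees with the fixed cameras: black (320,188), red (205,170), white (270,122), beaker (450,115), ledge (270,300), deck (95,140). I'll check the ledge edges, then grasp the black-capped bottle.

```bash
python3 -m handwheel '[{"claw":1,"dx":0,"dy":-0.02,"dz":0.55,"rx":0,"ry":0,"rz":0},{"claw":1,"dx":0,"dy":-0.02,"dz":0.55,"rx":0,"ry":0,"rz":0},{"claw":1,"dx":0,"dy":0,"dz":0.55,"rx":0,"ry":0,"rz":0},{"claw":1,"dx":0,"dy":0,"dz":0.55,"rx":0,"ry":0,"rz":0},{"claw":1,"dx":0,"dy":0,"dz":0.55,"rx":0,"ry":0,"rz":0},{"claw":1,"dx":0,"dy":0,"dz":0.5,"rx":0,"ry":0,"rz":0},{"claw":1,"dx":0,"dy":0,"dz":0.5,"rx":0,"ry":0,"rz":0},{"claw":1,"dx":0,"dy":0,"dz":0.36,"rx":0,"ry":0,"rz":0}]'
python3 -m handwheel '[{"claw":1,"dx":0,"dy":0,"dz":0,"rx":0,"ry":0,"rz":0},{"claw":-1,"dx":0,"dy":0,"dz":0,"rx":0,"ry":0,"rz":0},{"claw":-1,"dx":0,"dy":0,"dz":0,"rx":0,"ry":0,"rz":0},{"claw":-1,"dx":0,"dy":0,"dz":0,"rx":0,"ry":0,"rz":0},{"claw":-1,"dx":0,"dy":0,"dz":0,"rx":0,"ry":0,"rz":0},{"claw":-1,"dx":0,"dy":0,"dz":0,"rx":0,"ry":0,"rz":0},{"claw":-1,"dx":0,"dy":0,"dz":0,"rx":0,"ry":0,"rz":0},{"claw":-1,"dx":0,"dy":0,"dz":0,"rx":0,"ry":0,"rz":0}]'
python3 - <<'E'
from h import *
import cv2
v=open("log.txt").read().split("\n")[-2].split(); v=[float(x) for x in v]
o=dict(eef_pos=v[6:9],tool_rot=v[9:]); P=campose("wrist",o)
for u,w in [(148,283),(387,288),(148,292),(387,297),(148,310),(387,319)]: print(u,w,np.round(ray("wrist",u,w,.08,P)*1000))
im=cv2.imread("pics/w2.png"); print(im[270:330,190].tolist()[::2])
plan([650,110,190],down(180))
E
```

```text
time: 4.7
eef_pos: [0.4941, 0.0749, 0.0249]
tool_rot: [-0.0, -0.002, 1.0, 0.0]
wrist_force: [-0.2, -0.5, -0.4]
gripper_width: 0.999
finger_force: 0.0
time: 5.7
eef_pos: [0.4958, 0.0739, 0.0272]
tool_rot: [0.001, -0.001, 1.0, 0.0]
wrist_force: [1.1, 1.3, 6.2]
gripper_width: 0.572
finger_force: 61.9
148 283 [ 616. -132.   80.]
387 288 [622. 158.  80.]
148 292 [ 628. -135.   80.]
387 297 [635. 159.  80.]
148 310 [ 655. -140.   80.]
387 319 [668. 162.  80.]
[[46, 68, 83], [47, 70, 85], [46, 70, 85], [44, 68, 84], [46, 70, 85], [45, 67, 81], [43, 65, 78], [40, 62, 75], [28, 39, 49], [20, 24, 21], [17, 19, 15], [19, 20, 19], [20, 22, 17], [16, 18, 17], [17, 14, 15], [10, 13, 12], [14, 14, 14], [14, 15, 14], [20, 20, 18], [20, 17, 15], [20, 17, 16], [14, 14, 11], [19, 17, 21], [17, 15, 17], [14, 13, 8], [14, 9, 11], [16, 18, 16], [17, 15, 14], [14, 16, 11], [12, 14, 12]]
turn [0.   0.02 0.01] shift [-3.08  0.72 -3.26] t 5.7 pos [495.8  73.9  27.2] j [-0.11 -0.13 -0.51  1.19  0.   -0.12]
```

```bash
python3 -m handwheel '[{"claw":-1,"dx":0,"dy":0,"dz":-0.6,"rx":0,"ry":0,"rz":0},{"claw":-1,"dx":0,"dy":0,"dz":-0.8,"rx":0,"ry":0,"rz":0},{"claw":-1,"dx":0,"dy":0,"dz":-0.8,"rx":0,"ry":0,"rz":0},{"claw":-1,"dx":-0.5,"dy":0.14,"dz":-0.3,"rx":0,"ry":0,"rz":0},{"claw":-1,"dx":-0.7,"dy":0.15,"dz":0,"rx":0,"ry":0,"rz":0},{"claw":-1,"dx":-0.7,"dy":0.15,"dz":0,"rx":0,"ry":0,"rz":0},{"claw":-1,"dx":-0.7,"dy":0.15,"dz":0,"rx":0,"ry":0,"rz":0},{"claw":-1,"dx":-0.52,"dy":0.15,"dz":0,"rx":0,"ry":0,"rz":0}]'
python3 - <<'E'
from h import *
plan([652,111,108],down(180))
E
```

```text
time: 6.7
eef_pos: [0.6519, 0.1112, 0.1507]
tool_rot: [0.0, -0.001, 1.0, 0.0]
wrist_force: [1.1, -0.6, -1.1]
gripper_width: 0.571
finger_force: 62.3
turn [0.   0.   0.01] shift [-0.   -0.    0.85] t 6.7 pos [651.9 111.2 150.7] j [-0.03  0.29  0.16  1.44  0.   -0.03]
```

```bash
python3 -m handwheel '[{"claw":-1,"dx":0,"dy":0,"dz":0.3,"rx":0,"ry":0,"rz":0},{"claw":-1,"dx":0,"dy":0,"dz":0.3,"rx":0,"ry":0,"rz":0},{"claw":-1,"dx":0,"dy":0,"dz":0.18,"rx":0,"ry":0,"rz":0},{"claw":-1,"dx":0,"dy":0,"dz":0.08,"rx":0,"ry":0,"rz":0},{"claw":-1,"dx":0,"dy":0,"dz":0,"rx":0,"ry":0,"rz":0},{"claw":-1,"dx":0,"dy":0,"dz":0,"rx":0,"ry":0,"rz":0},{"claw":0.4,"dx":0,"dy":0,"dz":0,"rx":0,"ry":0,"rz":0},{"claw":1,"dx":0,"dy":0,"dz":0,"rx":0,"ry":0,"rz":0}]'
python3 -m handwheel '[{"claw":1,"dx":0,"dy":0,"dz":0,"rx":0,"ry":0,"rz":0},{"claw":1,"dx":0,"dy":0,"dz":0,"rx":0,"ry":0,"rz":0},{"claw":1,"dx":0,"dy":0,"dz":-0.5,"rx":0,"ry":0,"rz":0},{"claw":1,"dx":0,"dy":0,"dz":-0.7,"rx":0,"ry":0,"rz":0},{"claw":1,"dx":0,"dy":0,"dz":-0.7,"rx":0,"ry":0,"rz":0},{"claw":1,"dx":0.3,"dy":-0.3,"dz":-0.4,"rx":0,"ry":0,"rz":0},{"claw":1,"dx":0.6,"dy":-0.6,"dz":0,"rx":0,"ry":0,"rz":0},{"claw":1,"dx":0.6,"dy":-0.6,"dz":0,"rx":0,"ry":0,"rz":0}]'
python3 - <<'E'
from h import *
o,im,P=snap(["bottle2"])
plan([478,-44,231],down(180))
E
```

```text
time: 7.7
eef_pos: [0.6509, 0.1111, 0.1082]
tool_rot: [0.0, -0.001, 1.0, 0.0]
wrist_force: [0.5, 0.5, 0.1]
gripper_width: 0.885
finger_force: 0.0
time: 8.7
eef_pos: [0.5752, 0.0353, 0.2231]
tool_rot: [0.0, -0.001, 1.0, -0.0]
wrist_force: [-0.3, 0.0, 0.9]
gripper_width: 1.001
finger_force: 0.0
wrist bottle2 0.97 [652. 114.  78.] px 388 253
wrist bottle2 0.9 [473. -50.   2.] px 249 89
wrist bottle2 0.79 [428.  28.  -3.] px 314 48
wrist bottle2 0.57 [604. 439.   5.] px 621 194
turn [-0.   -0.01 -0.  ] shift [ 1.92 -1.56 -0.16] t 8.8 pos [573.8  34.1 222.9] j [-0.17  0.03  0.    1.55 -0.   -0.17]
```

```bash
python3 -m handwheel '[{"claw":1,"dx":0.49,"dy":-0.4,"dz":0.1,"rx":0,"ry":0,"rz":0},{"claw":1,"dx":0.49,"dy":-0.4,"dz":0.3,"rx":0,"ry":0,"rz":0},{"claw":1,"dx":0.49,"dy":-0.4,"dz":0.3,"rx":0,"ry":0,"rz":0},{"claw":1,"dx":0.47,"dy":-0.38,"dz":0.3,"rx":0,"ry":0,"rz":0},{"claw":1,"dx":0,"dy":0,"dz":0.6,"rx":0,"ry":0,"rz":0},{"claw":1,"dx":0,"dy":0,"dz":0.7,"rx":0,"ry":0,"rz":0},{"claw":1,"dx":0,"dy":0,"dz":0.7,"rx":0,"ry":0,"rz":0},{"claw":1,"dx":0,"dy":0,"dz":0.5,"rx":0,"ry":0,"rz":0}]'
python3 -m handwheel '[{"claw":1,"dx":0,"dy":0,"dz":0.42,"rx":0,"ry":0,"rz":0},{"claw":1,"dx":0,"dy":0,"dz":0,"rx":0,"ry":0,"rz":0},{"claw":-1,"dx":0,"dy":0,"dz":0,"rx":0,"ry":0,"rz":0},{"claw":-1,"dx":0,"dy":0,"dz":0,"rx":0,"ry":0,"rz":0},{"claw":-1,"dx":0,"dy":0,"dz":0,"rx":0,"ry":0,"rz":0},{"claw":-1,"dx":0,"dy":0,"dz":0,"rx":0,"ry":0,"rz":0},{"claw":-1,"dx":0,"dy":0,"dz":0,"rx":0,"ry":0,"rz":0},{"claw":-1,"dx":0,"dy":0,"dz":0,"rx":0,"ry":0,"rz":0}]'
python3 - <<'E'
from h import *
plan([648,-89,150],down(180))
E
```

```text
time: 9.8
eef_pos: [0.4788, -0.0428, 0.0464]
tool_rot: [-0.0, -0.001, 1.0, 0.0]
wrist_force: [-0.3, -0.3, 0.4]
gripper_width: 1.0
finger_force: 0.0
time: 10.8
eef_pos: [0.4801, -0.0436, 0.0284]
tool_rot: [0.001, -0.001, 1.0, -0.0]
wrist_force: [-0.6, -0.3, 7.0]
gripper_width: 0.57
finger_force: 62.0
turn [-0.01  0.02  0.01] shift [-3.36 -0.91 -2.43] t 10.8 pos [480.1 -43.6  28.4] j [-0.36 -0.2  -0.57  1.2   0.   -0.36]
```

```bash
python3 -m handwheel '[{"claw":-1,"dx":0,"dy":0,"dz":-0.6,"rx":0,"ry":0,"rz":0},{"claw":-1,"dx":0,"dy":0,"dz":-0.8,"rx":0,"ry":0,"rz":0},{"claw":-1,"dx":0,"dy":0,"dz":-0.7,"rx":0,"ry":0,"rz":0},{"claw":-1,"dx":-0.6,"dy":-0.2,"dz":-0.33,"rx":0,"ry":0,"rz":0},{"claw":-1,"dx":-0.7,"dy":-0.2,"dz":0,"rx":0,"ry":0,"rz":0},{"claw":-1,"dx":-0.7,"dy":-0.2,"dz":0,"rx":0,"ry":0,"rz":0},{"claw":-1,"dx":-0.7,"dy":-0.2,"dz":0,"rx":0,"ry":0,"rz":0},{"claw":-1,"dx":-0.66,"dy":-0.11,"dz":0,"rx":0,"ry":0,"rz":0}]'
python3 -m handwheel '[{"claw":-1,"dx":0,"dy":0,"dz":0.3,"rx":0,"ry":0,"rz":0},{"claw":-1,"dx":0,"dy":0,"dz":0.3,"rx":0,"ry":0,"rz":0},{"claw":-1,"dx":0,"dy":0,"dz":0.15,"rx":0,"ry":0,"rz":0},{"claw":-1,"dx":0,"dy":0,"dz":0.06,"rx":0,"ry":0,"rz":0},{"claw":-1,"dx":0,"dy":0,"dz":0,"rx":0,"ry":0,"rz":0},{"claw":-1,"dx":0,"dy":0,"dz":0,"rx":0,"ry":0,"rz":0},{"claw":-1,"dx":0,"dy":0,"dz":0,"rx":0,"ry":0,"rz":0},{"claw":-1,"dx":0,"dy":0,"dz":0,"rx":0,"ry":0,"rz":0}]'
python3 - <<'E'
from h import *
plan([650,-89,108],down(180))
E
```

```text
time: 11.8
eef_pos: [0.6482, -0.0889, 0.1484]
tool_rot: [0.0, -0.001, 1.0, -0.0]
wrist_force: [0.5, -0.6, -0.8]
gripper_width: 0.569
finger_force: 62.2
time: 12.8
eef_pos: [0.6469, -0.0883, 0.1084]
tool_rot: [0.0, -0.001, 1.0, 0.0]
wrist_force: [-3.9, 1.7, 5.3]
gripper_width: 0.569
finger_force: 62.4
turn [0.   0.   0.01] shift [-0.06 -0.01  0.01] t 12.8 pos [646.9 -88.3 108.4] j [-0.34  0.28  0.07  1.36  0.   -0.34]
```

```bash
python3 -m handwheel '[{"claw":0.4,"dx":0,"dy":0,"dz":0,"rx":0,"ry":0,"rz":0},{"claw":1,"dx":0,"dy":0,"dz":0,"rx":0,"ry":0,"rz":0},{"claw":1,"dx":0,"dy":0,"dz":0,"rx":0,"ry":0,"rz":0},{"claw":1,"dx":0,"dy":0,"dz":0,"rx":0,"ry":0,"rz":0},{"claw":1,"dx":0,"dy":0,"dz":-0.6,"rx":0,"ry":0,"rz":0},{"claw":1,"dx":0,"dy":0,"dz":-0.7,"rx":0,"ry":0,"rz":0},{"claw":1,"dx":0,"dy":0,"dz":-0.7,"rx":0,"ry":0,"rz":0},{"claw":1,"dx":0.34,"dy":0.2,"dz":-0.4,"rx":0,"ry":0,"rz":0}]'
python3 -m handwheel '[{"claw":1,"dx":0.6,"dy":0.35,"dz":0,"rx":0,"ry":0,"rz":0},{"claw":1,"dx":0.6,"dy":0.35,"dz":0,"rx":0,"ry":0,"rz":0},{"claw":1,"dx":0.6,"dy":0.35,"dz":0,"rx":0,"ry":0,"rz":0},{"claw":1,"dx":0.6,"dy":0.35,"dz":0,"rx":0,"ry":0,"rz":0},{"claw":1,"dx":0.6,"dy":0.35,"dz":0,"rx":0,"ry":0,"rz":0},{"claw":1,"dx":0.6,"dy":0.2,"dz":0,"rx":0,"ry":0,"rz":0},{"claw":1,"dx":0.4,"dy":0.12,"dz":0,"rx":0,"ry":0,"rz":0},{"claw":1,"dx":0,"dy":0,"dz":0,"rx":0,"ry":0,"rz":0}]'
python3 - <<'E'
from h import *
o,im,P=snap(["bottle2","ledge_top","beaker","rod0","deck"],"w3.png")
plan([430,25,27],down(180))
E
```

```text
time: 13.8
eef_pos: [0.6308, -0.079, 0.2297]
tool_rot: [0.001, -0.001, 1.0, -0.0]
wrist_force: [0.6, -0.2, 1.2]
gripper_width: 0.998
finger_force: 0.0
time: 14.8
eef_pos: [0.4295, 0.025, 0.2283]
tool_rot: [0.001, -0.001, 1.0, -0.0]
wrist_force: [-0.0, -0.5, 0.1]
gripper_width: 1.001
finger_force: 0.0
wrist bottle2 0.93 [652. 114.  77.] px 386 349
wrist bottle2 0.74 [390. 421.   3.] px 628 142
wrist bottle2 0.58 [429.  27.   2.] px 321 171
wrist ledge_top 0.9 [649.  10.  78.] px 308 347
wrist beaker 0.62 [420. 199.  -1.] px 450 164
wrist beaker 0.49 [503. 419.   7.] px 602 225
wrist beaker 0.35 [346. 307.   3.] px 548 106
wrist rod0 0.93 [600. 290.   6.] px 495 283
wrist rod0 0.67 [553. 360.   3.] px 548 255
wrist rod0 0.6 [505. 420.   6.] px 601 225
wrist deck 0.72 [ 449. -165.   64.] px 154 200
turn [ 0.   -0.    0.01] shift [0.   0.01 4.01] t 15.1 pos [430.2  24.5 227.6] j [-0.25 -0.42 -0.38  1.61  0.   -0.25]
```

View pics/w3.png

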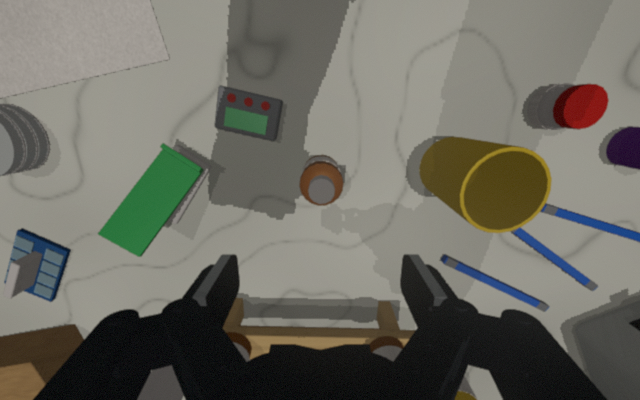

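The white-capped bottle sits centred at (322,185), with the other two standing on the ledge at (240,345) and (385,348). I'll grasp it and also compute the deck corners from this view.

```bash
python3 -m handwheel '[{"claw":1,"dx":0,"dy":0,"dz":0.55,"rx":0,"ry":0,"rz":0},{"claw":1,"dx":0,"dy":0.01,"dz":0.55,"rx":0,"ry":0,"rz":0},{"claw":1,"dx":0,"dy":0,"dz":0.55,"rx":0,"ry":0,"rz":0},{"claw":1,"dx":0,"dy":0,"dz":0.55,"rx":0,"ry":0,"rz":0},{"claw":1,"dx":0,"dy":0,"dz":0.55,"rx":0,"ry":0,"rz":0},{"claw":1,"dx":0,"dy":0,"dz":0.55,"rx":0,"ry":0,"rz":0},{"claw":1,"dx":0,"dy":0,"dz":0.45,"rx":0,"ry":0,"rz":0},{"claw":1,"dx":0,"dy":0,"dz":0.25,"rx":0,"ry":0,"rz":0}]'
python3 -m handwheel '[{"claw":1,"dx":0,"dy":0,"dz":0,"rx":0,"ry":0,"rz":0},{"claw":-1,"dx":0,"dy":0,"dz":0,"rx":0,"ry":0,"rz":0},{"claw":-1,"dx":0,"dy":0,"dz":0,"rx":0,"ry":0,"rz":0},{"claw":-1,"dx":0,"dy":0,"dz":0,"rx":0,"ry":0,"rz":0},{"claw":-1,"dx":0,"dy":0,"dz":0,"rx":0,"ry":0,"rz":0},{"claw":-1,"dx":0,"dy":0,"dz":0,"rx":0,"ry":0,"rz":0},{"claw":-1,"dx":0,"dy":0,"dz":0,"rx":0,"ry":0,"rz":0},{"claw":-1,"dx":0,"dy":0,"dz":0,"rx":0,"ry":0,"rz":0}]'
python3 - <<'E'
from h import *
v=[float(x) for x in open("log.txt").read().split("\n")[-2].split()]
P=campose("wrist",dict(eef_pos=v[6:9],tool_rot=v[9:]))
for n,u,w,z in [("lipL",163,147,.049),("lipR",202,176,.049),("upL",100,232,.087),("upR",140,254,.087)]: print(n,np.round(ray("wrist",u,w,z,P)*1000))
plan([650,11,150],down(180))
E
```

```text
time: 16.1
eef_pos: [0.4293, 0.0253, 0.0265]
tool_rot: [-0.001, -0.001, 1.0, 0.0]
wrist_force: [1.3, -0.8, 0.3]
gripper_width: 1.001
finger_force: 0.0
time: 17.1
eef_pos: [0.4308, 0.0251, 0.029]
tool_rot: [0.001, -0.001, 1.0, -0.0]
wrist_force: [-1.1, 0.9, 6.4]
gripper_width: 0.569
finger_force: 61.8
lipL [ 391. -153.   49.]
lipR [ 425. -113.   49.]
upL [ 479. -217.   87.]
upR [ 506. -179.   87.]
turn [-0.    0.01  0.01] shift [-4.38 -0.28 -2.42] t 17.1 pos [430.8  25.1  29. ] j [-0.25 -0.38 -0.71  1.23  0.   -0.25]
```

```bash
python3 -m handwheel '[{"claw":-1,"dx":0,"dy":0,"dz":-0.6,"rx":0,"ry":0,"rz":0},{"claw":-1,"dx":0,"dy":0,"dz":-0.8,"rx":0,"ry":0,"rz":0},{"claw":-1,"dx":-0.4,"dy":-0.04,"dz":-0.7,"rx":0,"ry":0,"rz":0},{"claw":-1,"dx":-0.8,"dy":-0.06,"dz":-0.32,"rx":0,"ry":0,"rz":0},{"claw":-1,"dx":-0.8,"dy":-0.06,"dz":0,"rx":0,"ry":0,"rz":0},{"claw":-1,"dx":-0.8,"dy":-0.06,"dz":0,"rx":0,"ry":0,"rz":0},{"claw":-1,"dx":-0.8,"dy":-0.06,"dz":0,"rx":0,"ry":0,"rz":0},{"claw":-1,"dx":-0.78,"dy":0,"dz":0,"rx":0,"ry":0,"rz":0}]'
python3 -m handwheel '[{"claw":-1,"dx":0,"dy":0,"dz":0.1,"rx":0,"ry":0,"rz":0},{"claw":-1,"dx":0,"dy":0,"dz":0.3,"rx":0,"ry":0,"rz":0},{"claw":-1,"dx":0,"dy":0,"dz":0.25,"rx":0,"ry":0,"rz":0},{"claw":-1,"dx":0,"dy":0,"dz":0.1,"rx":0,"ry":0,"rz":0},{"claw":-1,"dx":0,"dy":0,"dz":0.04,"rx":0,"ry":0,"rz":0},{"claw":-1,"dx":0,"dy":0,"dz":0,"rx":0,"ry":0,"rz":0},{"claw":-1,"dx":0,"dy":0,"dz":0,"rx":0,"ry":0,"rz":0},{"claw":-1,"dx":0,"dy":0,"dz":0,"rx":0,"ry":0,"rz":0}]'
python3 - <<'E'
from h import *
plan([650,11,109],down(180))
E
```

```text
time: 18.1
eef_pos: [0.6501, 0.0114, 0.1487]
tool_rot: [0.0, -0.001, 1.0, 0.0]
wrist_force: [-0.4, -0.2, -0.5]
gripper_width: 0.57
finger_force: 62.2
time: 19.1
eef_pos: [0.649, 0.0116, 0.1097]
tool_rot: [0.0, -0.001, 1.0, -0.0]
wrist_force: [-0.0, -0.5, -2.1]
gripper_width: 0.568
finger_force: 62.3
turn [-0.    0.    0.01] shift [-0.02 -0.01  0.01] t 19.1 pos [649.   11.6 109.7] j [-0.18  0.26  0.05  1.36  0.   -0.18]
```

```bash
python3 -m handwheel '[{"claw":-1,"dx":0,"dy":0,"dz":0.03,"rx":0,"ry":0,"rz":0},{"claw":0.4,"dx":0,"dy":0,"dz":0,"rx":0,"ry":0,"rz":0},{"claw":1,"dx":0,"dy":0,"dz":0,"rx":0,"ry":0,"rz":0},{"claw":1,"dx":0,"dy":0,"dz":0,"rx":0,"ry":0,"rz":0},{"claw":1,"dx":0,"dy":0,"dz":0,"rx":0,"ry":0,"rz":0},{"claw":1,"dx":0,"dy":0,"dz":-0.6,"rx":0,"ry":0,"rz":0},{"claw":1,"dx":0,"dy":0,"dz":-0.8,"rx":0,"ry":0,"rz":0},{"claw":1,"dx":0,"dy":0,"dz":-0.8,"rx":0,"ry":0,"rz":0}]'
python3 -m handwheel '[{"claw":1,"dx":0.2,"dy":-0.8,"dz":-0.2,"rx":0,"ry":0,"rz":0},{"claw":1,"dx":0.2,"dy":-0.9,"dz":0,"rx":0,"ry":0,"rz":0},{"claw":1,"dx":0.2,"dy":-0.9,"dz":0,"rx":0,"ry":0,"rz":0},{"claw":1,"dx":0.2,"dy":-0.9,"dz":0,"rx":0,"ry":0,"rz":0},{"claw":1,"dx":0.2,"dy":-0.9,"dz":0,"rx":0,"ry":0,"rz":0},{"claw":1,"dx":0.2,"dy":-0.9,"dz":0,"rx":0,"ry":0,"rz":0},{"claw":1,"dx":0.2,"dy":-0.9,"dz":0,"rx":0,"ry":0,"rz":0},{"claw":1,"dx":0.2,"dy":-0.9,"dz":0,"rx":0,"ry":0,"rz":0}]'
python3 -m handwheel '[{"claw":1,"dx":0,"dy":-0.9,"dz":0,"rx":0,"ry":0,"rz":0},{"claw":1,"dx":0,"dy":0,"dz":0,"rx":0,"ry":0,"rz":0.8},{"claw":1,"dx":0,"dy":0,"dz":0,"rx":0,"ry":0,"rz":0.8},{"claw":1,"dx":0,"dy":0,"dz":0,"rx":0,"ry":0,"rz":0.8},{"claw":1,"dx":0,"dy":0,"dz":0,"rx":0,"ry":0,"rz":0.8},{"claw":1,"dx":0,"dy":0,"dz":0,"rx":0,"ry":0,"rz":0},{"claw":1,"dx":0,"dy":0,"dz":0,"rx":0,"ry":0,"rz":0},{"claw":1,"dx":0,"dy":0,"dz":0,"rx":0,"ry":0,"rz":0}]'
python3 - <<'E'
from h import *
o,im,P=snap(["bottle2","tray","deck","ledge_top"],"w4.png")
plan([567,-395,100],down(152.2))
E
```

```text
time: 20.1
eef_pos: [0.6486, 0.0116, 0.2188]
tool_rot: [-0.0, -0.001, 1.0, 0.0]
wrist_force: [0.1, 0.0, 0.5]
gripper_width: 1.001
finger_force: 0.0
time: 21.1
eef_pos: [0.569, -0.345, 0.2278]
tool_rot: [0.0, -0.001, 1.0, -0.0]
wrist_force: [-0.4, -0.8, 0.4]
gripper_width: 0.997
finger_force: 0.0
time: 22.1
eef_pos: [0.5695, -0.3885, 0.2278]
tool_rot: [0.0, 0.236, 0.972, 0.0]
wrist_force: [-0.2, -0.1, 0.3]
gripper_width: 1.004
finger_force: 0.0
wrist bottle2 0.74 [644. -90.  79.] px 622 118
wrist tray 0.72 [ 570. -394.   -2.] px 316 173
turn [ 0.   -0.    0.05] shift [-0.02 -0.14  2.56] t 22.4 pos [ 569.5 -388.5  227.8] j [-0.79  0.39  0.42  1.6   0.   -0.31]
```

View pics/w4.png

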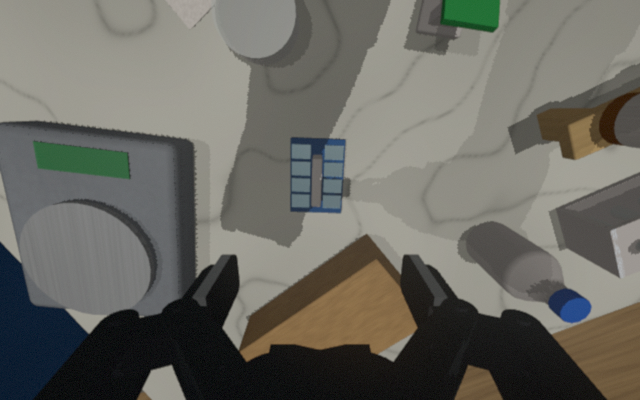

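The tray is centred at (318,175), nearly square to the tool. I need its exact yaw, and the clearance to the wooden box whose corner is at (370,238).

Run:
```python
from h import *
o=r.get_obs(); P=campose("wrist",o); im=cv2.imread("pics/w4.png")
b=im[120:230,270:365].astype(int); m=((b[...,0]>b[...,2]+25)).astype(np.uint8)
m=cv2.morphologyEx(m,cv2.MORPH_CLOSE,np.ones((9,9)))
c=max(cv2.findContours(m,0,2)[0],key=cv2.contourArea)[:,0]+[270,120]
w=np.array([ray("wrist",u,v,.008,P)[:2]*1000 for u,v in c],np.float32)
(cx,cy),(a,bb),ang=cv2.minAreaRect(w); print(cx,cy,a,bb,ang)
for z in (.05,.1): print("box",ray("wrist",370,238,z,P)*1000, ray("top",467,141,z)*1000)
for d in finder.masks_of("wrist","tray")[:1]:
    ys,xs=np.nonzero(d["region"]); print(d["p"],xs.min(),xs.max(),ys.min(),ys.max())
# rib top ends
T_=T(o); print("tool x yaw",np.degrees(np.arctan2(T_[1,0],T_[0,0])))
```

```text
571.7689819335938 -394.4052429199219 67.9937515258789 98.54881286621094 60.80278778076172
box [ 663.59889276 -366.90162313   50.        ] [ 662.3191066  -360.15022244   50.        ]
box [ 637.89490047 -364.63095569  100.        ] [ 647.25593431 -341.30000606  100.        ]
0.58 289 345 138 212
tool x yaw 152.6163082239386
```

Run:
```python
from h import *
plan([571,-394,13],down(150.8))
```

```text
turn [0.   0.   0.21] shift [-0.08 -0.08  4.3 ] t 22.4 pos [ 569.5 -388.5  227.8] j [-0.79  0.39  0.42  1.6   0.   -0.31]
```

```bash
python3 -m handwheel '[{"claw":1,"dx":0,"dy":0,"dz":0,"rx":0,"ry":0,"rz":0.21},{"claw":1,"dx":-0.08,"dy":-0.08,"dz":0.5,"rx":0,"ry":0,"rz":0},{"claw":1,"dx":0,"dy":0,"dz":0.65,"rx":0,"ry":0,"rz":0},{"claw":1,"dx":0,"dy":0,"dz":0.65,"rx":0,"ry":0,"rz":0},{"claw":1,"dx":0,"dy":0,"dz":0.65,"rx":0,"ry":0,"rz":0},{"claw":1,"dx":0,"dy":0,"dz":0.65,"rx":0,"ry":0,"rz":0},{"claw":0.6,"dx":0,"dy":0,"dz":0.5,"rx":0,"ry":0,"rz":0},{"claw":0.2,"dx":0,"dy":0,"dz":0.4,"rx":0,"ry":0,"rz":0}]'
python3 - <<'E'
from h import *
plan([571,-394,13],down(150.8)); snap(["tray"],"w5.png")
E
```

```text
time: 23.4
eef_pos: [0.5708, -0.3937, 0.0265]
tool_rot: [-0.0, 0.253, 0.968, 0.0]
wrist_force: [-0.1, -0.6, 0.6]
gripper_width: 0.613
finger_force: 0.0
turn [ 0.   -0.   -0.01] shift [-0.01 -0.    0.27] t 23.4 pos [ 570.8 -393.7   26.5] j [-0.79  0.45  0.12  1.25  0.   -0.28]
wrist tray 0.82 [ 567. -394.   -2.] px 317 230
```

View pics/w5.png

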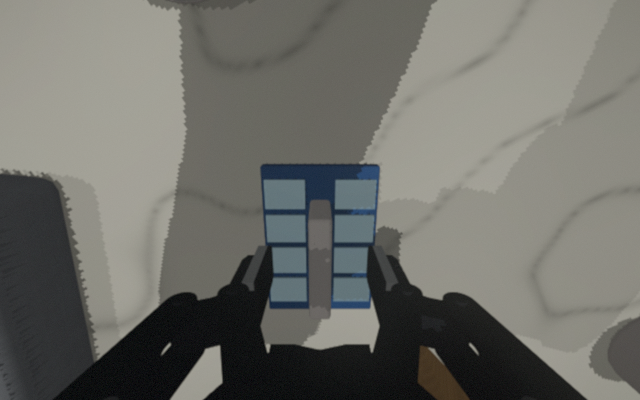

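The tray lies squarely between the fingers, with the rib at column 320 and the plate at rows 164 to 308. I'll lower and grip.

```bash
python3 -m handwheel '[{"claw":0,"dx":0,"dy":0,"dz":0.14,"rx":0,"ry":0,"rz":0},{"claw":-0.3,"dx":0,"dy":0,"dz":0.13,"rx":0,"ry":0,"rz":0},{"claw":-1,"dx":0,"dy":0,"dz":0,"rx":0,"ry":0,"rz":0},{"claw":-1,"dx":0,"dy":0,"dz":0,"rx":0,"ry":0,"rz":0},{"claw":-1,"dx":0,"dy":0,"dz":0,"rx":0,"ry":0,"rz":0},{"claw":-1,"dx":0,"dy":0,"dz":0,"rx":0,"ry":0,"rz":0},{"claw":-1,"dx":0,"dy":0,"dz":0,"rx":0,"ry":0,"rz":0},{"claw":-1,"dx":0,"dy":0,"dz":0,"rx":0,"ry":0,"rz":0}]'
python3 - <<'E'
from h import *
o,im,P=snap(["tray"],"w6.png"); M=T(o)
a=np.radians(-36.5); u=np.array([np.cos(a)*np.cos(.42),np.sin(a)*np.cos(.42),np.sin(.42)]); n=np.array([-np.cos(a)*np.sin(.42),-np.sin(a)*np.sin(.42),np.cos(.42)])
print("rel tray edges (tool x):",[np.round(M[:3,:3].T@(ray("wrist",320,v,.008,P)-M[:3,3])*1000,1) for v in (164,307)])
Rt=np.c_[-u,np.cross(-n,-u),-n]; np.save("Rdeck.npy",Rt); print(Rt)
# first lift & go above deck with tool down at yaw 143.5
plan(np.array([448,-165,180]),down(143.5))
E
```

```text
time: 24.5
eef_pos: [0.5711, -0.394, 0.0143]
tool_rot: [0.0, 0.252, 0.968, 0.0]
wrist_force: [0.1, -0.0, -0.3]
gripper_width: 0.126
finger_force: 59.2
wrist tray 0.63 [ 570. -394.   -1.] px 319 243
rel tray edges (tool x): [array([51.6, -0.2,  6.3]), array([-39.9,  -0.2,   6.3])]
[[-7.33992809e-01  5.94822787e-01  3.27781038e-01]
 [ 5.43126108e-01  8.03856861e-01 -2.42545209e-01]
 [-4.07760453e-01 -2.77555756e-17 -9.13088940e-01]]
turn [0.   0.   0.85] shift [ 4.7   2.22 -3.31] t 24.6 pos [ 571.  -394.    14.3] j [-0.79  0.45  0.11  1.23  0.   -0.28]
```

```bash
python3 -m handwheel '[{"claw":-1,"dx":0,"dy":0,"dz":-0.5,"rx":0,"ry":0,"rz":0},{"claw":-1,"dx":0,"dy":0,"dz":-0.7,"rx":0,"ry":0,"rz":0},{"claw":-1,"dx":0,"dy":0,"dz":-0.7,"rx":0,"ry":0,"rz":0},{"claw":-1,"dx":0,"dy":0,"dz":-0.7,"rx":0,"ry":0,"rz":0},{"claw":-1,"dx":0,"dy":0,"dz":-0.7,"rx":0,"ry":0,"rz":0},{"claw":-1,"dx":0,"dy":0,"dz":0,"rx":0,"ry":0,"rz":0.85},{"claw":-1,"dx":0.5,"dy":0.22,"dz":0,"rx":0,"ry":0,"rz":0},{"claw":-1,"dx":0.6,"dy":0.28,"dz":0,"rx":0,"ry":0,"rz":0}]'
python3 - <<'E'
from h import *
from numpy.linalg import inv
for name,live in (("w6",0),("w7",1)):
    if live: o,im,P=snap(["deck","tray"],"w7.png")
    else:
        im=cv2.imread("pics/w6.png")
        v=[float(x) for x in open("log.txt").read().split("\n")[-2].split()]; o=dict(eef_pos=v[6:9],tool_rot=v[9:])
    b=im.astype(int); m=(b[...,0]>b[...,2]+25)
    for col in (285,295,345,355):
        ys=np.nonzero(m[150:330,col])[0]+150; print(name,col,ys.min() if len(ys) else None,ys.max() if len(ys) else None)
    # tool-frame: plate top at tool z = tcp z - 8 = +6.3mm below => tool z=+.0063
    C=np.array(eyes.camera_info("wrist")["mount"]); i=eyes.camera_info("wrist")
    for v in (ys.min(),ys.max()):
        d=C[:3,:3]@np.array([0,-(v-i["cy"])/i["fy"],-1]); p=C[:3,3]+d*(.0063-C[2,3])/d[2]; print(" toolx",np.round(p*1000,1))
plan(np.array([448,-165,180]),down(143.5))
E
```

```text
time: 25.6
eef_pos: [0.5413, -0.3409, 0.1789]
tool_rot: [-0.0, 0.314, 0.95, 0.0]
wrist_force: [-0.0, 1.0, -0.4]
gripper_width: 0.129
finger_force: 59.2
w6 285 169 253
w6 295 169 220
w6 345 169 221
w6 355 169 253
 toolx [48.8 -0.4  6.3]
 toolx [-1.6 -0.4  6.3]
wrist tray 0.62 [ 539. -344.  166.] px 314 245
w7 285 169 252
w7 295 169 221
w7 345 170 221
w7 355 169 253
 toolx [48.8 -0.4  6.3]
 toolx [-1.6 -0.4  6.3]
turn [ 0. -0.  0.] shift [ 3.58  1.7  -0.01] t 25.8 pos [ 541.4 -340.   179.4] j [-0.76  0.22  0.13  1.48  0.   -0.13]
```

View pics/w7.png

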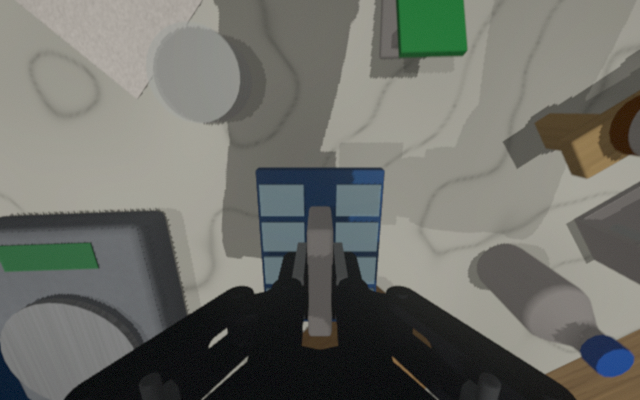

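```bash
python3 -m handwheel '[{"claw":-1,"dx":0.7,"dy":0.34,"dz":0,"rx":0,"ry":0,"rz":0},{"claw":-1,"dx":0.7,"dy":0.34,"dz":0,"rx":0,"ry":0,"rz":0},{"claw":-1,"dx":0.7,"dy":0.34,"dz":0,"rx":0,"ry":0,"rz":0},{"claw":-1,"dx":0.7,"dy":0.34,"dz":0,"rx":0,"ry":0,"rz":0},{"claw":-1,"dx":0.6,"dy":0.26,"dz":0,"rx":0,"ry":-0.7,"rz":0},{"claw":-1,"dx":0,"dy":0,"dz":0,"rx":0,"ry":-0.7,"rz":0},{"claw":-1,"dx":0,"dy":0,"dz":0,"rx":0,"ry":-0.7,"rz":0},{"claw":-1,"dx":0,"dy":0,"dz":0,"rx":0,"ry":-0.7,"rz":0}]'
python3 - <<'E'
from h import *
Rt=np.load("Rdeck.npy"); u=-Rt[:,0]; n=-Rt[:,2]
o,im,P=snap(["deck"],"w8.png")
plan(np.array([447,-165.5,61.5])+n*(14.3+40)-1.2*u,Rt)
print(T(o)[:3,:3].round(3).tolist())
E
```

```text
time: 26.75
eef_pos: [0.4558, -0.179, 0.1807]
tool_rot: [0.192, 0.307, 0.93, -0.064]
wrist_force: [-16.3, -8.7, 41.1]
gripper_width: 0.128
finger_force: 59.6
wrist deck 0.8 [ 448. -165.   60.] px 328 131
turn [-0.   -0.16 -0.  ] shift [1.17 0.11 0.87] t 26.9 pos [ 453.6 -177.3  174.3] j [-0.64 -0.84 -0.81  1.2   0.   -0.01]
[[-0.738, 0.595, 0.318], [0.546, 0.804, -0.237], [-0.396, -0.001, -0.918]]
```

View pics/w8.png

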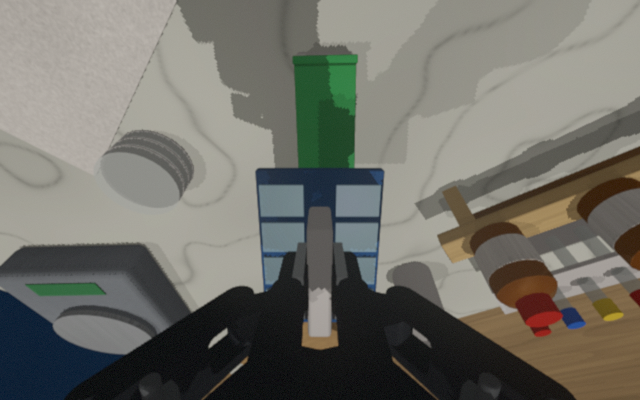

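The tilted tray is square with the deck (295–355, 57–165), but joint 2 is at its limit here. I'll fit the arm's kinematics from the log to see what is reachable.

```bash
cat > kin.py <<'E'
import numpy as np
from scipy.optimize import least_squares
from scipy.spatial.transform import Rotation as R
def fk(j,p):
    off,a,L1,al,L2,be,h,d5,d6=p
    j=np.asarray(j); P=j[1]-j[2]; phi=P+j[3]
    rr=a+L1*np.sin(j[1]+al)+L2*np.cos(P+be); z=h+L1*np.cos(j[1]+al)-L2*np.sin(P+be)
    # wrist frame: pointing dir t at pitch phi (down pi/2), j5 swings sideways
    t=np.array([np.cos(phi),0,-np.sin(phi)]); s=np.array([0,1,0])
    tool=np.cos(j[4])*t+np.sin(j[4])*s*SG
    pl=np.array([rr,off,z])+d5*t+d6*tool
    return R.from_euler("z",j[0]).apply(pl), R.from_euler("z",j[0]).apply(tool)
SG=1
D=np.loadtxt("log.txt")
def res(p): return np.concatenate([fk(d[:6],p)[0]-d[6:9] for d in D])
p0=[.13,0,.4,0,.4,0,.2,0,.2]
def fit():
    return least_squares(lambda p:np.r_[res(p),1e-4*(np.array(p)-p0)],p0)
E
python3 - <<'E'
from h import *
o=r.get_obs(); print(o["joint_pos"].round(4),o["wrist_force"].round(1),o["joint_vel"].round(3))
import kin
f=kin.fit(); print(f.x.round(4),np.abs(kin.res(f.x)).max(),len(kin.D)); np.save("kp.npy",f.x)
E
```

```text
[-0.6433 -0.8379 -0.8114  1.2006  0.0021 -0.0057] [-0.5 -0.2 -1.9] [-0.005 -0.015  0.1    0.038 -0.001  0.001]
[ 0.1296  0.      0.3371  0.      0.5524 -0.0823  0.2963  0.1384  0.3035] 8.641085596117204e-06 25
```

```bash
cat >> kin.py <<'E'
lo=np.array([-2.99,-.84,-1.1,-1.84,-1.51]); hi=np.array([2.99,1.86,1.16,2.11,1.56])
def ik(pos,axis,p,tries=30,seed=0):
    rng=np.random.default_rng(seed); best=None
    for k in range(tries):
        x0=lo+(hi-lo)*rng.random(5)
        f=least_squares(lambda x:np.r_[fk(np.r_[x,0],p)[0]-pos,.3*(fk(np.r_[x,0],p)[1]-axis)],x0,bounds=(lo,hi))
        if best is None or f.cost<best.cost-1e-9: best=f
    e=fk(np.r_[best.x,0],p); return best.x.round(3),np.round((e[0]-pos)*1000,1),round(float(np.degrees(np.arccos(np.clip(e[1]@axis,-1,1)))),1)
E
python3 - <<'E'
from h import *
import kin; p=np.load("kp.npy")
Rt=np.load("Rdeck.npy"); u=-Rt[:,0]; n=-Rt[:,2]; o=np.array([.447,-.1655,.0615])
for lift in (.015,.03,.06,.09): print("normal",lift,kin.ik(o+n*lift,-n,p))
for t in (0,.1,.2,.3): 
    a=np.radians(-36.5); ax=np.array([np.cos(a)*np.sin(t),np.sin(a)*np.sin(t),-np.cos(t)])
    print("tilt",t,kin.ik(o+n*.02,ax,p))
E
```

```text
normal 0.015 (array([-0.607, -0.84 , -0.988,  1.042, -0.024]), array([ 9.1, -2.3, -0.6]), 2.3)
normal 0.03 (array([-0.601, -0.84 , -0.96 ,  1.08 , -0.029]), array([11.3, -2.8, -0.4]), 2.9)
normal 0.06 (array([-0.59 , -0.84 , -0.905,  1.154, -0.039]), array([15.2, -3.4,  0.3]), 4.0)
normal 0.09 (array([-0.579, -0.84 , -0.849,  1.226, -0.048]), array([18.4, -3.8,  1.3]), 5.0)
tilt 0 (array([-0.63 , -0.279, -0.541,  1.309, -0.   ]), array([-0.,  0., -0.]), 0.0)
tilt 0.1 (array([-6.290e-01, -4.270e-01, -6.610e-01,  1.236e+00, -1.000e-03]), array([-0.,  0., -0.]), 0.0)
tilt 0.2 (array([-0.629, -0.583, -0.783,  1.171, -0.002]), array([-0., -0., -0.]), 0.0)
tilt 0.3 (array([-0.628, -0.754, -0.909,  1.116, -0.003]), array([ 0., -0.,  0.]), 0.0)
```

Run:
```python
from h import *
import kin; p=np.load("kp.npy")
Rt=np.load("Rdeck.npy"); u=-Rt[:,0]; n=-Rt[:,2]; o=np.array([.447,-.1655,.0615])
a=np.radians(-36.5); t=.17; ax=np.array([np.cos(a)*np.sin(t),np.sin(a)*np.sin(t),-np.cos(t)])
for l in (.02,.06,.1): print("deck",kin.ik(o+n*l,ax,p))
t=-.25; ax=np.array([np.cos(a)*np.sin(t),np.sin(a)*np.sin(t),-np.cos(t)])
for q in ([.52,-.31,.018],[.52,-.31,.1],[.55,-.34,.018]): print("table",kin.ik(np.array(q),ax,p))
plan([520,-310,60],down(143.5))
```

```text
deck (array([-6.29e-01, -5.35e-01, -7.46e-01,  1.19e+00, -1.00e-03]), array([-0.,  0., -0.]), 0.0)
deck (array([-6.29e-01, -6.07e-01, -7.28e-01,  1.28e+00, -1.00e-03]), array([ 0., -0., -0.]), 0.0)
deck (array([-0.628, -0.666, -0.7  ,  1.367, -0.002]), array([ 0., -0., -0.]), 0.0)
table (array([-0.74 ,  0.522,  0.179,  1.477, -0.025]), array([-0.,  0., -0.]), 0.0)
table (array([-0.74 ,  0.473,  0.267,  1.614, -0.025]), array([-0.,  0., -0.]), 0.0)
table (array([-0.743,  0.651,  0.353,  1.521, -0.026]), array([-0.,  0., -0.]), 0.0)
turn [-0.    2.64 -0.  ] shift [-2.65 -1.34  2.29] t 26.9 pos [ 453.6 -177.3  174.3] j [-0.64 -0.84 -0.81  1.2   0.   -0.01]
```

```bash
python3 -m handwheel '[{"claw":-1,"dx":0,"dy":0,"dz":0,"rx":0,"ry":0.66,"rz":0},{"claw":-1,"dx":0,"dy":0,"dz":0,"rx":0,"ry":0.66,"rz":0},{"claw":-1,"dx":0,"dy":0,"dz":0,"rx":0,"ry":0.66,"rz":0},{"claw":-1,"dx":0,"dy":0,"dz":0,"rx":0,"ry":0.66,"rz":0},{"claw":-1,"dx":-0.66,"dy":-0.34,"dz":0,"rx":0,"ry":0,"rz":0},{"claw":-1,"dx":-0.66,"dy":-0.34,"dz":0.4,"rx":0,"ry":0,"rz":0},{"claw":-1,"dx":-0.66,"dy":-0.34,"dz":0.6,"rx":0,"ry":0,"rz":0},{"claw":-1,"dx":-0.66,"dy":-0.33,"dz":0.6,"rx":0,"ry":0,"rz":0}]'
python3 - <<'E'
from h import *
plan([520,-310,15],down(143.5))
E
```

```text
time: 27.85
eef_pos: [0.5237, -0.3148, 0.1021]
tool_rot: [0.006, 0.314, 0.95, -0.002]
wrist_force: [0.9, 0.6, -1.0]
gripper_width: 0.132
finger_force: 59.8
turn [-0.    0.08 -0.01] shift [0.12 0.03 1.74] t 27.9 pos [ 523.7 -314.8  102.1] j [-0.76  0.14 -0.1   1.32  0.   -0.12]
```

```bash
python3 -m handwheel '[{"claw":-1,"dx":0.1,"dy":0,"dz":0.3,"rx":0,"ry":0.08,"rz":0},{"claw":-1,"dx":0,"dy":0,"dz":0.45,"rx":0,"ry":0,"rz":0},{"claw":-1,"dx":0,"dy":0,"dz":0.45,"rx":0,"ry":0,"rz":0},{"claw":-1,"dx":0,"dy":0,"dz":0.3,"rx":0,"ry":0,"rz":0},{"claw":-1,"dx":0,"dy":0,"dz":0.15,"rx":0,"ry":0,"rz":0},{"claw":-1,"dx":0,"dy":0,"dz":0.09,"rx":0,"ry":0,"rz":0},{"claw":-1,"dx":0,"dy":0,"dz":0,"rx":0,"ry":0,"rz":0},{"claw":-1,"dx":0,"dy":0,"dz":0,"rx":0,"ry":0,"rz":0}]'
python3 -m handwheel '[{"claw":-0.6,"dx":0,"dy":0,"dz":0,"rx":0,"ry":0,"rz":0},{"claw":-0.1,"dx":0,"dy":0,"dz":0,"rx":0,"ry":0,"rz":0},{"claw":-0.1,"dx":0,"dy":0,"dz":0,"rx":0,"ry":0,"rz":0},{"claw":-0.1,"dx":0,"dy":0,"dz":-0.1,"rx":0,"ry":0,"rz":0},{"claw":-0.1,"dx":0,"dy":0,"dz":0,"rx":0,"ry":0.55,"rz":0},{"claw":-0.1,"dx":0,"dy":0,"dz":0,"rx":0,"ry":0.55,"rz":0},{"claw":-0.1,"dx":0,"dy":0,"dz":0,"rx":0,"ry":0.57,"rz":0},{"claw":-0.1,"dx":0,"dy":0,"dz":0,"rx":0,"ry":0,"rz":0}]'
python3 - <<'E'
from h import *
o,im,P=snap(["tray"],"w9.png")
a=np.radians(143.5); R2=down(143.5)@R.from_rotvec([0,.25,0]).as_matrix()
plan([520,-310,19],R2)
b=im.astype(int); m=((b[...,0]>b[...,2]+25)).astype(np.uint8); ys,xs=np.nonzero(m[:330,200:440]); 
for col in (285,355):
    q=np.nonzero(m[:330,col])[0]; print(col,q.min(),q.max(),np.round(ray("wrist",col,q.min(),.008,P)*1000,1),np.round(ray("wrist",col,q.max(),.008,P)*1000,1))
E
```

```text
time: 28.85
eef_pos: [0.5182, -0.3092, 0.0148]
tool_rot: [-0.001, 0.313, 0.95, 0.0]
wrist_force: [-0.3, 0.2, -1.2]
gripper_width: 0.128
finger_force: 60.0
time: 29.85
eef_pos: [0.5179, -0.3091, 0.0176]
tool_rot: [-0.121, 0.311, 0.942, 0.04]
wrist_force: [0.6, 0.3, -0.1]
gripper_width: 0.45
finger_force: 0.0
wrist tray 0.85 [ 514. -309.   -3.] px 316 243
turn [-0.   -0.01 -0.  ] shift [-0.04  0.01 -0.01] t 29.9 pos [ 518.1 -309.    19.1] j [-0.74  0.52  0.17  1.48 -0.03 -0.1 ]
285 172 329 [ 467.  -297.4    8. ] [ 543.7 -355.1    8. ]
355 172 329 [ 491.7 -264.     8. ] [ 569.2 -320.6    8. ]
```

View pics/w9.png

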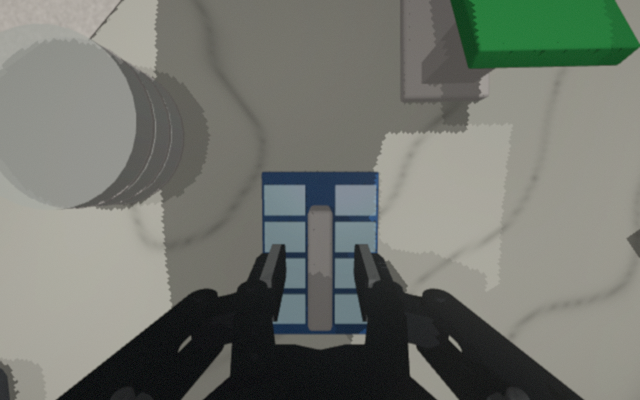

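The tray is on the table, square between the now pitched fingers, with the rib at column 320. I'll grip it and work out the deck pose from the grasp.

```bash
python3 -m handwheel '[{"claw":-0.4,"dx":0,"dy":0,"dz":0,"rx":0,"ry":0,"rz":0},{"claw":-1,"dx":0,"dy":0,"dz":0,"rx":0,"ry":0,"rz":0},{"claw":-1,"dx":0,"dy":0,"dz":0,"rx":0,"ry":0,"rz":0},{"claw":-1,"dx":0,"dy":0,"dz":0,"rx":0,"ry":0,"rz":0},{"claw":-1,"dx":0,"dy":0,"dz":0,"rx":0,"ry":0,"rz":0},{"claw":-1,"dx":0,"dy":0,"dz":0,"rx":0,"ry":0,"rz":0},{"claw":-1,"dx":0,"dy":0,"dz":0,"rx":0,"ry":0,"rz":0},{"claw":-1,"dx":0,"dy":0,"dz":0,"rx":0,"ry":0,"rz":0}]'
cat > deck.py <<'E'
from h import *
Rt=np.load("Rdeck.npy"); u=-Rt[:,0]; n=-Rt[:,2]; O=np.array([.447,-.1655,.0615])
def M4(Rm,t):
    M=np.eye(4); M[:3,:3]=Rm; M[:3,3]=t; return M
E
python3 - <<'E'
from deck import *
o=r.get_obs(); Tt=M4(down(143.5),[.5179,-.3093,0])
rel=np.linalg.inv(Tt)@T(o); np.save("rel.npy",rel); print(rel.round(4))
for l in (0,.05): 
    G=M4(Rt,O+n*l)@rel; plan(G[:3,3]*1000,G[:3,:3])
plan([518,-309,120])
E
```

```text
time: 30.95
eef_pos: [0.5181, -0.3091, 0.0203]
tool_rot: [-0.119, 0.311, 0.942, 0.039]
wrist_force: [-0.8, 0.3, 6.4]
gripper_width: 0.126
finger_force: 60.3
[[ 9.684e-01 -2.000e-04  2.495e-01 -0.000e+00]
 [ 3.000e-04  1.000e+00 -3.000e-04  3.000e-04]
 [-2.495e-01  4.000e-04  9.684e-01 -2.030e-02]
 [ 0.000e+00  0.000e+00  0.000e+00  1.000e+00]]
turn [-0.  -2.8  0. ] shift [ 2.77  1.47 -1.68] t 30.9 pos [ 518.1 -309.1   20.3] j [-0.74  0.52  0.18  1.48 -0.03 -0.1 ]
turn [-0.  -2.8  0. ] shift [ 3.02  1.47 -2.65] t 30.9 pos [ 518.1 -309.1   20.3] j [-0.74  0.52  0.18  1.48 -0.03 -0.1 ]
turn [0. 0. 0.] shift [ 0.5  -0.   -1.93] t 30.9 pos [ 518.1 -309.1   20.3] j [-0.74  0.52  0.18  1.48 -0.03 -0.1 ]
```

```bash
python3 -m handwheel '[{"claw":-1,"dx":0.1,"dy":0,"dz":-0.4,"rx":0,"ry":0,"rz":0},{"claw":-1,"dx":0.2,"dy":0,"dz":-0.75,"rx":0,"ry":0,"rz":0},{"claw":-1,"dx":0.2,"dy":0,"dz":-0.75,"rx":0,"ry":0,"rz":0},{"claw":-1,"dx":0.2,"dy":0,"dz":-0.75,"rx":0,"ry":0,"rz":0},{"claw":-1,"dx":0,"dy":0,"dz":0,"rx":0,"ry":-0.7,"rz":0},{"claw":-1,"dx":0,"dy":0,"dz":0,"rx":0,"ry":-0.7,"rz":0},{"claw":-1,"dx":0,"dy":0,"dz":0,"rx":0,"ry":-0.7,"rz":0},{"claw":-1,"dx":0,"dy":0,"dz":0,"rx":0,"ry":-0.7,"rz":0}]'
python3 - <<'E'
from deck import *
rel=np.load("rel.npy")
G=M4(Rt,O+n*.05)@rel; plan(G[:3,3]*1000,G[:3,:3])
E
```

```text
time: 31.95
eef_pos: [0.5175, -0.3085, 0.1577]
tool_rot: [0.081, 0.312, 0.946, -0.027]
wrist_force: [-0.1, 0.4, -0.7]
gripper_width: 0.128
finger_force: 59.2
turn [-0.    0.02  0.  ] shift [3.47 1.47 0.06] t 31.9 pos [ 517.5 -308.5  157.7] j [-0.77 -0.12 -0.27  1.25  0.02 -0.13]
```

```bash
python3 -m handwheel '[{"claw":-1,"dx":0.3,"dy":0.2,"dz":0,"rx":0,"ry":0,"rz":0},{"claw":-1,"dx":0.5,"dy":0.25,"dz":0,"rx":0,"ry":0,"rz":0},{"claw":-1,"dx":0.6,"dy":0.25,"dz":0,"rx":0,"ry":0,"rz":0},{"claw":-1,"dx":0.6,"dy":0.25,"dz":0,"rx":0,"ry":0,"rz":0},{"claw":-1,"dx":0.6,"dy":0.25,"dz":0.06,"rx":0,"ry":0,"rz":0},{"claw":-1,"dx":0.5,"dy":0.15,"dz":0,"rx":0,"ry":0,"rz":0},{"claw":-1,"dx":0.37,"dy":0.12,"dz":0,"rx":0,"ry":0,"rz":0},{"claw":-1,"dx":0,"dy":0,"dz":0,"rx":0,"ry":0,"rz":0}]'
python3 - <<'E'
from deck import *
rel=np.load("rel.npy")
for l in (.05,.01,0):
    G=M4(Rt,O+n*l)@rel; plan(G[:3,3]*1000,G[:3,:3])
o,im,P=snap(["deck"],"w10.png")
eyes.capture("top");marks("top",["deck","tray"],campose("top")); cv2.imwrite("pics/s10.png",eyes.capture("scene")); marks("scene",["deck","tray"],campose("scene"))
E
```

```text
time: 32.95
eef_pos: [0.4237, -0.1473, 0.1252]
tool_rot: [0.08, 0.312, 0.946, -0.026]
wrist_force: [-0.2, -0.4, -1.0]
gripper_width: 0.131
finger_force: 59.2
turn [ 0.   -0.    0.01] shift [-0.02 -0.01 -0.01] t 33.0 pos [ 423.7 -147.3  125.2] j [-0.63 -0.62 -0.72  1.3  -0.    0.01]
turn [ 0.   -0.    0.01] shift [-0.22 -0.01  0.77] t 33.0 pos [ 423.7 -147.3  125.2] j [-0.63 -0.62 -0.72  1.3  -0.    0.01]
turn [ 0.   -0.    0.01] shift [-0.27 -0.01  0.96] t 33.0 pos [ 423.7 -147.3  125.2] j [-0.63 -0.62 -0.72  1.3  -0.    0.01]
top tray 0.5 [ 426. -154.  109.] px 404 218
scene deck 0.85 [ 449. -169.   63.] px 263 169
scene deck 0.63 [599. 291.   7.] px 387 275
scene tray 0.8 [ 429. -153.  104.] px 270 156
scene tray 0.53 [359. -63.  -1.] px 311 182
```

View pics/w10.png

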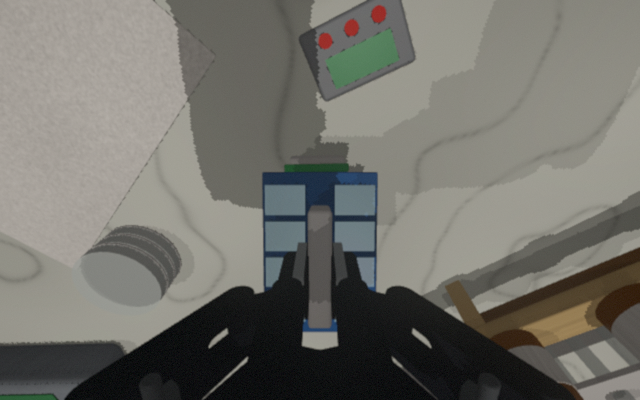

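The lip shows just ahead of the tray's low edge, at columns 285–349 and rows 164–172. I'll check its position in the deck frame.

Run:
```python
from deck import *
o=r.get_obs(); P=campose("wrist",o); i=eyes.camera_info("wrist"); D=M4(np.c_[u,np.cross(n,u),n],O); Di=np.linalg.inv(D)
for uu,v in [(285,164),(349,164),(285,170),(349,170)]:
    d=P[:3,:3]@np.array([(uu-i["cx"])/i["fx"],-(v-i["cy"])/i["fy"],-1]); a=Di[:3,:3]@d; c=(Di@np.r_[P[:3,3],1])[:3]
    print(uu,v,np.round((c+a*(.011-c[2])/a[2])*1000,1), np.round((c+a*(0-c[2])/a[2])*1000,1))
im=cv2.imread("pics/w10.png").astype(int)
print([ (v,im[v,300].tolist()) for v in range(160,176)])
# same with w8 (tilted view of full deck)
for L in open("log.txt").read().split("\n"):
    if not L: continue
    v=[float(x) for x in L.split()]
    if abs(v[6]-.4536)<2e-4: q=v
P=campose("wrist",dict(eef_pos=q[6:9],tool_rot=q[9:]))
for uu,v in [(293,57),(356,57),(294,65),(356,65),(300,165),(355,165)]:
    d=P[:3,:3]@np.array([(uu-i["cx"])/i["fx"],-(v-i["cy"])/i["fy"],-1]); a=Di[:3,:3]@d; c=(Di@np.r_[P[:3,3],1])[:3]
    print("w8",uu,v,np.round((c+a*(.011-c[2])/a[2])*1000,1), np.round((c+a*(0-c[2])/a[2])*1000,1))
```

```text
285 164 [-56.6 -26.5  11. ] [-57.4 -27.9   0. ]
349 164 [-56.6  22.3  11. ] [-57.3  23.4   0. ]
285 170 [-52.  -26.6  11. ] [-52.6 -27.9   0. ]
349 170 [-52.   22.3  11. ] [-52.5  23.4   0. ]
[(160, [79, 82, 85]), (161, [80, 81, 84]), (162, [77, 80, 83]), (163, [73, 78, 76]), (164, [51, 69, 50]), (165, [40, 66, 32]), (166, [39, 67, 30]), (167, [37, 63, 28]), (168, [42, 66, 31]), (169, [40, 67, 33]), (170, [41, 68, 34]), (171, [47, 60, 31]), (172, [56, 43, 28]), (173, [68, 47, 34]), (174, [69, 46, 30]), (175, [69, 47, 28])]
w8 293 57 [-61.  -25.8  11. ] [-63.  -26.7   0. ]
w8 356 57 [-61.  21.  11.] [-63.   22.3   0. ]
w8 294 65 [-55.6 -25.2  11. ] [-57.3 -26.1  -0. ]
w8 356 65 [-55.6  21.2  11. ] [-57.3  22.5   0. ]
w8 300 165 [ 19.7 -22.2  11. ] [ 21.5 -23.    0. ]
w8 355 165 [19.7 23.2 11. ] [21.5 24.6  0. ]
```

Run:
```python
from deck import *
i=eyes.camera_info("wrist"); D=M4(np.c_[u,np.cross(n,u),n],O); Di=np.linalg.inv(D)
for L in open("log.txt").read().split("\n"):
    if not L: continue
    v=[float(x) for x in L.split()]
    if abs(v[6]-.4536)<2e-4: q=v
    if abs(v[6]-.4302)<1e-4: q3=v
for nm,q,rows in (("w8",q,range(72,162,6)),("w3",q3,range(165,245,6))):
    P=campose("wrist",dict(eef_pos=q[6:9],tool_rot=q[9:])); im=cv2.imread(f"pics/{nm}.png").astype(int)
    g=(im[...,1]>im[...,2]+15)&(im[...,1]>im[...,0]+8)
    pts=[]
    for v in range(60,260):
        s=np.nonzero(g[v,60:420])[0]+60
        if v not in rows or len(s)<20: continue
        for uu in (s.min(),s.max()):
            d=P[:3,:3]@np.array([(uu-i["cx"])/i["fx"],-(v-i["cy"])/i["fy"],-1]); a=Di[:3,:3]@d; c=(Di@np.r_[P[:3,3],1])[:3]
            pts.append((c+a*(0-c[2])/a[2])[:2]*1000)
    p=np.array(pts); print(nm,p[::2].round(1).tolist(),p[1::2].round(1).tolist())
```

```text
w8 [[-52.3, -26.2], [-47.9, -26.3], [-43.5, -25.7], [-39.0, -25.8], [-34.5, -25.9], [-29.9, -26.0], [-25.3, -25.3], [-20.6, -25.4], [-15.9, -25.5], [-11.1, -25.6], [-6.3, -24.9], [-1.3, -25.0], [3.6, -25.1], [8.7, -25.3], [13.7, -24.5]] [[-52.3, 21.9], [-47.9, 22.1], [-43.5, 22.2], [-39.0, 22.4], [-34.5, 22.6], [-29.9, 22.7], [-25.3, 22.9], [-20.6, 23.1], [-15.9, 22.4], [-11.1, 22.6], [-6.3, 22.8], [-1.3, 22.1], [3.6, 22.3], [8.7, 22.4], [13.7, 23.5]]
w3 [[-27.6, -24.9], [-18.9, -25.1], [-10.9, -24.5], [-2.4, -24.6], [6.1, -24.8], [13.9, -24.2], [22.2, -24.4], [29.9, -23.7], [38.1, -23.9], [46.2, -24.1], [53.7, -23.5], [61.7, -23.6], [65.0, -16.7], [64.7, -4.0]] [[-57.9, 16.4], [-54.7, 24.0], [-46.2, 24.5], [-37.1, 24.1], [-28.7, 24.6], [-20.4, 25.1], [-11.6, 24.7], [-3.4, 25.2], [5.3, 24.8], [13.3, 25.2], [21.3, 25.7], [29.8, 25.3], [37.7, 25.8], [46.0, 25.4]]
```

```bash
python3 -m handwheel '[{"claw":-1,"dx":-0.06,"dy":0,"dz":0.2,"rx":0,"ry":0,"rz":-0.09},{"claw":-1,"dx":-0.06,"dy":0,"dz":0.22,"rx":0,"ry":0,"rz":0},{"claw":-1,"dx":-0.06,"dy":0,"dz":0.2,"rx":0,"ry":0,"rz":0},{"claw":-1,"dx":-0.04,"dy":0,"dz":0.15,"rx":0,"ry":0,"rz":0},{"claw":-1,"dx":-0.02,"dy":0,"dz":0.07,"rx":0,"ry":0,"rz":0},{"claw":-1,"dx":-0.01,"dy":0,"dz":0.06,"rx":0,"ry":0,"rz":0},{"claw":-1,"dx":0,"dy":0,"dz":0,"rx":0,"ry":0,"rz":0},{"claw":-1,"dx":0,"dy":0,"dz":0,"rx":0,"ry":0,"rz":0}]'
python3 - <<'E'
from deck import *
rel=np.load("rel.npy")
G=M4(Rt,O)@rel; plan(G[:3,3]*1000,G[:3,:3])
E
```

```text
time: 34.35
eef_pos: [0.44, -0.1597, 0.0824]
tool_rot: [0.079, 0.306, 0.948, -0.027]
wrist_force: [0.3, 0.9, -0.1]
gripper_width: 0.125
finger_force: 59.2
turn [ 0.   -0.    0.09] shift [-0.01 -0.01  0.05] t 34.4 pos [ 440.  -159.7   82.4] j [-0.63 -0.53 -0.74  1.2  -0.   -0.  ]
```

```bash
python3 -m handwheel '[{"claw":-1,"dx":-0.01,"dy":0,"dz":0.02,"rx":0,"ry":0,"rz":0},{"claw":-1,"dx":0,"dy":0,"dz":0.02,"rx":0,"ry":0,"rz":0},{"claw":-1,"dx":0,"dy":0,"dz":0,"rx":0,"ry":0,"rz":0},{"claw":-1,"dx":0,"dy":0,"dz":0.01,"rx":0,"ry":0,"rz":0},{"claw":-1,"dx":0,"dy":0,"dz":0,"rx":0,"ry":0,"rz":0},{"claw":-1,"dx":0,"dy":0,"dz":0,"rx":0,"ry":0,"rz":0},{"claw":-1,"dx":0,"dy":0,"dz":0,"rx":0,"ry":0,"rz":0},{"claw":-1,"dx":0,"dy":0,"dz":0,"rx":0,"ry":0,"rz":0}]'
```

```text
time: 35.35
eef_pos: [0.4407, -0.1601, 0.0798]
tool_rot: [0.079, 0.306, 0.948, -0.027]
wrist_force: [-0.7, 0.2, -1.8]
gripper_width: 0.126
finger_force: 59.2
```

```bash
python3 -m handwheel '[{"claw":-1,"dx":0,"dy":0,"dz":0.02,"rx":0,"ry":0,"rz":0},{"claw":-1,"dx":0,"dy":0,"dz":0.02,"rx":0,"ry":0,"rz":0},{"claw":-1,"dx":0,"dy":0,"dz":0,"rx":0,"ry":0,"rz":0},{"claw":-1,"dx":0,"dy":0,"dz":0,"rx":0,"ry":0,"rz":0},{"claw":-1,"dx":0,"dy":0,"dz":0,"rx":0,"ry":0,"rz":0},{"claw":-1,"dx":0,"dy":0,"dz":0,"rx":0,"ry":0,"rz":0},{"claw":-1,"dx":0,"dy":0,"dz":0,"rx":0,"ry":0,"rz":0},{"claw":-1,"dx":0,"dy":0,"dz":0,"rx":0,"ry":0,"rz":0}]'
python3 - <<'E'
from h import *
for k in range(3):
    cv2.imwrite(f"pics/s11.png",eyes.capture("scene")); print(r.get_obs()["wrist_force"].round(1))
marks("scene",["deck","tray"],campose("scene"))
E
```

```text
time: 36.35
eef_pos: [0.4408, -0.1604, 0.079]
tool_rot: [0.079, 0.306, 0.948, -0.027]
wrist_force: [-9.3, 4.1, 13.0]
gripper_width: 0.13
finger_force: 61.4
[-9.3  4.2 12.4]
[-9.7  4.1 12.9]
[-9.4  3.  13. ]
scene deck 0.52 [ 451. -168.   60.] px 263 171
scene tray 0.75 [ 444. -165.   62.] px 265 170
scene tray 0.5 [ 447. -167.   61.] px 264 170
scene tray 0.5 [423. 197.  -2.] px 380 221
```

```bash
python3 -m handwheel '[{"claw":-1,"dx":0,"dy":0,"dz":-0.015,"rx":0,"ry":0,"rz":0},{"claw":-0.7,"dx":0,"dy":0,"dz":0,"rx":0,"ry":0,"rz":0},{"claw":-0.4,"dx":0,"dy":0,"dz":0,"rx":0,"ry":0,"rz":0},{"claw":-0.1,"dx":0,"dy":0,"dz":0,"rx":0,"ry":0,"rz":0},{"claw":-0.1,"dx":0,"dy":0,"dz":0,"rx":0,"ry":0,"rz":0},{"claw":-0.1,"dx":0,"dy":0,"dz":-0.3,"rx":0,"ry":0,"rz":0},{"claw":-0.1,"dx":0,"dy":0,"dz":-0.5,"rx":0,"ry":0,"rz":0},{"claw":-0.1,"dx":0,"dy":0,"dz":-0.5,"rx":0,"ry":0,"rz":0}]'
python3 -m handwheel '[{"claw":0.5,"dx":0,"dy":0,"dz":-0.5,"rx":0,"ry":0,"rz":0},{"claw":1,"dx":0,"dy":0,"dz":-0.5,"rx":0,"ry":0,"rz":0},{"claw":1,"dx":0,"dy":0,"dz":0,"rx":0,"ry":0.6,"rz":0},{"claw":1,"dx":0,"dy":0,"dz":0,"rx":0,"ry":0.55,"rz":0},{"claw":1,"dx":0,"dy":0,"dz":0,"rx":0,"ry":0,"rz":0},{"claw":1,"dx":0,"dy":0,"dz":0,"rx":0,"ry":0,"rz":0},{"claw":1,"dx":0,"dy":0,"dz":0,"rx":0,"ry":0,"rz":0},{"claw":1,"dx":0,"dy":0,"dz":0,"rx":0,"ry":0,"rz":0}]'
python3 - <<'E'
from h import *
o,im,P=snap(["deck","tray","beaker","rod0"],"w12.png"); s=eyes.capture("scene"); marks("scene",["tray"],campose("scene"))
a=im[0:330,130:530]; b=cv2.resize(s[120:220,190:340],None,fx=2.2,fy=2.2,interpolation=3)
c=np.zeros((560,400,3),np.uint8); c[:330]=a; c[335:335+b.shape[0],:b.shape[1]]=b; cv2.imwrite("pics/c12.png",c)
plan([420,197,300],down(143.5))
E
```

```text
time: 37.6
eef_pos: [0.4321, -0.1538, 0.1444]
tool_rot: [0.079, 0.306, 0.948, -0.027]
wrist_force: [0.7, 0.5, 0.7]
gripper_width: 0.449
finger_force: 0.0
time: 38.6
eef_pos: [0.4254, -0.1487, 0.1924]
tool_rot: [-0.002, 0.307, 0.952, -0.001]
wrist_force: [0.0, -0.2, 0.5]
gripper_width: 0.997
finger_force: 0.0
wrist tray 0.92 [ 446. -167.   59.] px 317 216
scene tray 0.87 [ 446. -161.   64.] px 266 170
turn [-0.02 -0.04  0.09] shift [ 4.2   5.5  -2.16] t 39.0 pos [ 425.5 -148.9  192. ] j [-0.63 -0.36 -0.4   1.53 -0.   -0.  ]
```

View pics/c12.png

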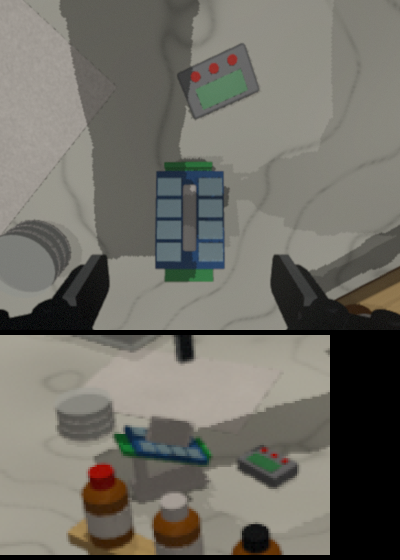

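The tray lies flat and square on the deck just above the lip, and the bottles stand on the ledge. Rods next: I'll refit the full kinematics including joint 5, locate the rods, and scan for reachable insertion poses at the beaker.

```bash
cat > kin2.py <<'E'
import numpy as np
from scipy.optimize import least_squares
from scipy.spatial.transform import Rotation as R
def fk(j,p,SG=1):
    off,a,L1,L2,be,h,d5,d6=p; P=j[1]-j[2]; f=P+j[3]
    rr=a+L1*np.sin(j[1])+L2*np.cos(P+be); z=h+L1*np.cos(j[1])-L2*np.sin(P+be)
    W=np.array([[-np.sin(f),0,np.cos(f)],[0,1,0],[-np.cos(f),0,-np.sin(f)]])
    Rm=W@R.from_euler("xz",[0,0]).as_matrix()@R.from_rotvec([-SG*j[4],0,0]).as_matrix()@R.from_rotvec([0,0,j[5]]).as_matrix()
    Z=R.from_rotvec([0,0,j[0]]).as_matrix()
    return Z@(np.array([rr,off,z])+d5*W[:,2]+d6*Rm[:,2]), Z@Rm
lo=np.array([-2.99,-.84,-1.1,-1.84,-1.51,-3.14])+.02; hi=np.array([2.99,1.86,1.16,2.11,1.56,3.14])-.02
def ik(pos,Rm,p,x0=None,SG=1,tries=12):
    rng=np.random.default_rng(0); best=None
    for k in range(tries if x0 is None else 1):
        s=lo+(hi-lo)*rng.random(6) if x0 is None else np.clip(x0,lo+1e-6,hi-1e-6)
        def e(x):
            q,M=fk(x,p,SG); return np.r_[q-pos,.3*R.from_matrix(M.T@Rm).as_rotvec()]
        f=least_squares(e,s,bounds=(lo,hi),max_nfev=60)
        if best is None or f.cost<best.cost: best=f
        if best.cost<1e-10: break
    return best.x,np.sqrt(2*best.cost)
E
python3 - <<'E'
from h import *
import kin2
D=np.loadtxt("log.txt")
p0=np.array([.13,0,.337,.55,-.08,.296,.138,.3])
for SG in (1,-1):
    def res(p):
        out=[]
        for d in D:
            q,M=kin2.fk(d[:6],p,SG); Q=R.from_quat(d[[10,11,12,9]]).as_matrix()
            out+=[*(q-d[6:9]),*(.1*R.from_matrix(M.T@Q).as_rotvec())]
        return np.r_[out,1e-6*(p-p0)]
    f=least=__import__("scipy.optimize").optimize.least_squares(res,p0); print(SG,f.x.round(4),np.abs(f.fun).max()); np.save(f"kp{SG}.npy",f.x)
im=eyes.capture("top"); marks("top",["rod0","rod0_a","beaker"],campose("top"))
def rods(im,c="top",P=None):
    b=im.astype(int); m=((b[...,0]>b[...,2]+40)&(b[...,0]>60)).astype(np.uint8); n,l,s,ce=cv2.connectedComponentsWithStats(m)
    for k in range(1,n):
        if s[k,4]<40: continue
        w=np.array([ray(c,u,v,.010,P)[:2]*1000 for v,u in np.argwhere(l==k)],np.float32); (x,y),(a,bb),g=cv2.minAreaRect(w)
        vx=cv2.fitLine(w,2,0,.01,.01).ravel(); print("blue",ce[k].round(),"mid",np.round([x,y],1),"size",round(a),round(bb),"yaw",np.degrees(np.arctan2(vx[1],vx[0])).round(1))
rods(im)
E
```

```text
1 [ 0.1296  0.      0.3371  0.5524 -0.0823  0.2963  0.1387  0.3032] 8.469234511809809e-06
-1 [ 1.296e-01  2.000e-04  3.371e-01  5.521e-01 -8.230e-02  2.962e-01
  7.450e-01 -3.031e-01] 0.005213299345213221
top rod0 0.72 [595. 290.   6.] px 250 167
top rod0 0.57 [548. 364.   6.] px 225 182
top rod0 0.47 [497. 417.   6.] px 207 199
top rod0_a 0.67 [599. 439.   6.] px 201 166
top rod0_a 0.58 [494. 277.   3.] px 254 200
top beaker 0.97 [424. 194.  -1.] px 281 223
blue [328.  89.] mid [845.7  49.9] size 21 21 yaw -0.8
blue [365.  89.] mid [844.6 -69.7] size 19 24 yaw -13.1
blue [427.  95.] mid [ 824.7 -258.6] size 29 35 yaw -35.6
blue [250. 167.] mid [595.2 289.8] size 150 11 yaw 63.5
blue [227. 183.] mid [547.3 358.3] size 150 11 yaw 55.7
blue [207. 199.] mid [500.  416.9] size 150 11 yaw 73.1
```

```bash
cat > rodplan.py <<'E'
from h import *
import kin2
p=np.load("kp1.npy"); Z=np.array([0,0,1.])
def ins_pose(xy,gz,th,psi,s):
    h=np.array([np.cos(psi),np.sin(psi),0]); a=-np.cos(th)*Z+np.sin(th)*h; y=s*np.cross(-Z,h); x=np.cross(y,a)
    return np.array([*xy,gz])+.019*a, np.c_[x,y,a]
def tab_pose(mid,yaw,sg,g,gz,th,s):
    d=np.array([np.cos(yaw),np.sin(yaw),0]); e=sg*d   # lower end direction
    G=np.array([*mid,gz])-e*(.095-g)
    a=np.cos(th)*e-np.sin(th)*Z; y=s*np.cross(e,-Z); x=np.cross(y,a)
    return G+.019*a, np.c_[x,y,a]
RODS={"A":((.596,.290),np.radians(63.5)),"B":((.548,.360),np.radians(56.0)),"C":((.500,.417),np.radians(73))}
BK=(.421,.196)
E
python3 - <<'E'
from rodplan import *
for thd in (90,75,65,55):
  for psd in range(-180,180,15):
    for s in (1,-1):
      th,ps=np.radians([thd,psd]); js=[];ok=True; x0=None
      for gz in (.30,.19):
        q,M=ins_pose(BK,gz,th,ps,s); x,e=kin2.ik(q,M,p,x0,tries=8); x0=x; js.append(x)
        if e>1e-4: ok=False;break
      if ok: print(thd,psd,s,[list(x.round(2)) for x in js])
print("tab")
for k,(m,yw) in RODS.items():
  for thd in (90,75,65,55):
    for sg in (1,-1):
      for s in (1,-1):
        q,M=tab_pose(m,yw,sg,.03,.012,np.radians(thd),s); x,e=kin2.ik(q,M,p,None,tries=8)
        if e<1e-4: print(k,thd,sg,s,list(x.round(2)))
E
```

```text
75 -60 1 [[np.float64(0.74), np.float64(0.17), np.float64(-0.19), np.float64(1.89), np.float64(-1.23), np.float64(-0.87)], [np.float64(0.74), np.float64(0.28), np.float64(-0.26), np.float64(1.7), np.float64(-1.23), np.float64(-0.87)]]
75 -60 -1 [[np.float64(0.74), np.float64(0.17), np.float64(-0.19), np.float64(1.89), np.float64(-1.23), np.float64(2.27)], [np.float64(0.74), np.float64(0.28), np.float64(-0.26), np.float64(1.7), np.float64(-1.23), np.float64(2.27)]]
75 -45 1 [[np.float64(0.75), np.float64(-0.39), np.float64(-0.65), np.float64(1.19), np.float64(-1.31), np.float64(-1.7)], [np.float64(0.75), np.float64(-0.27), np.float64(-0.77), np.float64(0.96), np.float64(-1.31), np.float64(-1.7)]]
75 -45 -1 [[np.float64(0.75), np.float64(-0.39), np.float64(-0.65), np.float64(1.19), np.float64(-1.31), np.float64(1.45)], [np.float64(0.75), np.float64(-0.27), np.float64(-0.77), np.float64(0.96), np.float64(-1.31), np.float64(1.45)]]
75 75 1 [[np.float64(-0.57), np.float64(-0.28), np.float64(-0.65), np.float64(2.05), np.float64(1.17), np.float64(0.69)], [np.float64(-0.57), np.float64(-0.13
[... 10060 characters left out ...]
.23), np.float64(-0.14), np.float64(-0.64), np.float64(0.84), np.float64(0.37), np.float64(-1.0)]
C 65 1 -1 [np.float64(0.23), np.float64(-0.14), np.float64(-0.64), np.float64(0.84), np.float64(0.37), np.float64(2.15)]
C 65 -1 1 [np.float64(0.66), np.float64(1.1), np.float64(0.93), np.float64(1.76), np.float64(-0.25), np.float64(2.57)]
C 65 -1 -1 [np.float64(0.66), np.float64(1.1), np.float64(0.93), np.float64(1.76), np.float64(-0.25), np.float64(-0.57)]
C 55 1 1 [np.float64(0.16), np.float64(-0.23), np.float64(-0.77), np.float64(0.73), np.float64(0.54), np.float64(-1.04)]
C 55 1 -1 [np.float64(0.16), np.float64(-0.23), np.float64(-0.77), np.float64(0.73), np.float64(0.54), np.float64(2.11)]
```

```bash
cat >> rodplan.py <<'E'
def insert(th,psi,tip_z,w=0.,lead=.012,g=.160,tipoff=.003):
    h=np.array([np.cos(psi),np.sin(psi),0]); a=-np.cos(th)*Z+np.sin(th)*h; rd=-np.sin(th)*Z-np.cos(th)*h
    y=np.cross(-Z,h); x=np.cross(y,a)   # x=-rd
    tip0=np.array([*BK,.014])-lead*h+w*np.cross(Z,h)
    tip=tip0-rd*(tip_z-.014)/np.sin(th)
    return tip-g*rd+tipoff*a, np.c_[x,y,a]
def rows(tgt,Rm,N,claw):
    """tool-axis increments per row from the measured pose, IK-checked with the fitted arm"""
    o=r.get_obs(); M=T(o); log(o); rv=R.from_matrix(M[:3,:3].T@Rm).as_rotvec(); x=o["joint_pos"]; pp=M[:3,3]; pr=M[:3,:3]; out=[];worst=0
    for k in range(1,N+1):
        f=k/N; q=M[:3,3]+f*(np.array(tgt)-M[:3,3]); Q=M[:3,:3]@R.from_rotvec(rv*f).as_matrix()
        d=Q.T@(q-pp)/.05; w=rv/N/.15; pp=q
        xn,e=kin2.ik(q,Q,p,x); worst=max(worst,np.abs(xn-x).max()*8) if e<1e-3 else 99; x=xn
        out.append([*d.round(2),*w.round(2)])
    print("t",round(o["time"],1),"pos",(M[:3,3]*1000).round(1),"max joint speed",round(worst,2),"end j",x.round(2)); 
    for z in out: print(*z)
E
python3 - <<'E'
from rodplan import *
for thd in (80,75,70):
  for psd in (-65,-60,-55,-50,-45):
    x=None; L=[]
    for tz in (.14,.014):
      q,M=insert(np.radians(thd),np.radians(psd),tz); x,e=kin2.ik(q,M,p,x,tries=8); L.append((x.round(2).tolist(),round(e,4),(q*1000).round()))
    if max(l[1] for l in L)<1e-3: print(thd,psd,L)
q=np.array([.567,.232,.13]); m,yw=RODS["A"]; rows(q,down(np.degrees(yw)-180),16,1)
E
```

```text
80 -60 [([0.71, 0.21, -0.2, 1.96, -1.32, -0.76], np.float64(0.0), array([441., 161., 297.])), ([0.75, 0.44, -0.2, 1.84, -1.29, -0.65], np.float64(0.0), array([430., 180., 171.]))]
80 -55 [([0.71, 0.04, -0.34, 1.71, -1.37, -1.04], np.float64(0.0), array([444., 162., 297.])), ([0.76, 0.3, -0.33, 1.63, -1.34, -0.86], np.float64(0.0), array([432., 181., 171.]))]
80 -50 [([0.71, -0.21, -0.55, 1.33, -1.4, -1.47], np.float64(0.0), array([447., 165., 297.])), ([0.76, 0.09, -0.52, 1.32, -1.38, -1.21], np.float64(0.0), array([433., 182., 171.]))]
80 -45 [([0.71, -0.51, -0.8, 0.9, -1.38, -1.96], np.float64(0.0), array([450., 167., 297.])), ([0.77, -0.2, -0.78, 0.87, -1.4, -1.69], np.float64(0.0), array([434., 183., 171.]))]
75 -65 [([0.64, 0.15, -0.2, 1.86, -1.24, -0.91], np.float64(0.0), array([449., 136., 294.])), ([0.7, 0.39, -0.19, 1.77, -1.2, -0.76], np.float64(0.0), array([435., 167., 168.]))]
75 -60 [([0.64, 0.01, -0.32, 1.66, -1.28, -1.14], np.float64(0.0), array([454., 139., 294.])), ([0.71, 0.26, -0.31, 1.6, -1.25, -0.94], np.float64(0.0), array([437., 168., 168.]))]
75 -55 [([0.65, -
[... 1329 characters left out ...]
ray([486., 131., 289.])), ([0.67, -0.39, -0.86, 0.8, -1.2, -1.9], np.float64(0.0), array([453., 164., 163.]))]
t 39.1 pos [ 425.5 -148.9  191.9] max joint speed 0.57 end j [ 0.18  0.15 -0.04  1.38  0.   -0.93]
0.08 0.5 0.08 0.0 -0.0 -0.72
0.03 0.51 0.08 0.0 -0.0 -0.72
-0.03 0.51 0.08 0.0 -0.0 -0.72
-0.08 0.5 0.08 0.0 -0.0 -0.72
-0.14 0.49 0.08 0.0 -0.0 -0.72
-0.19 0.47 0.08 0.0 -0.0 -0.72
-0.24 0.45 0.08 0.0 -0.0 -0.72
-0.29 0.42 0.08 0.0 -0.0 -0.72
-0.33 0.39 0.08 0.0 -0.0 -0.72
-0.37 0.35 0.08 0.0 -0.0 -0.72
-0.41 0.31 0.08 0.0 -0.0 -0.72
-0.44 0.26 0.08 0.0 -0.0 -0.72
-0.46 0.21 0.08 0.0 -0.0 -0.72
-0.48 0.16 0.08 0.0 -0.0 -0.72
-0.5 0.11 0.08 0.0 -0.0 -0.72
-0.51 0.05 0.08 0.0 -0.0 -0.72
```

```bash
python3 -m handwheel '[{"claw":0,"dx":0.08,"dy":0.5,"dz":0.08,"rx":0,"ry":0,"rz":-0.72},{"claw":0,"dx":0.03,"dy":0.51,"dz":0.08,"rx":0,"ry":0,"rz":-0.72},{"claw":0,"dx":-0.03,"dy":0.51,"dz":0.08,"rx":0,"ry":0,"rz":-0.72},{"claw":0,"dx":-0.08,"dy":0.5,"dz":0.08,"rx":0,"ry":0,"rz":-0.72},{"claw":0,"dx":-0.14,"dy":0.49,"dz":0.08,"rx":0,"ry":0,"rz":-0.72},{"claw":0,"dx":-0.19,"dy":0.47,"dz":0.08,"rx":0,"ry":0,"rz":-0.72},{"claw":0,"dx":-0.24,"dy":0.45,"dz":0.08,"rx":0,"ry":0,"rz":-0.72},{"claw":0,"dx":-0.29,"dy":0.42,"dz":0.08,"rx":0,"ry":0,"rz":-0.72}]'
python3 -m handwheel '[{"claw":0,"dx":-0.33,"dy":0.39,"dz":0.08,"rx":0,"ry":0,"rz":-0.72},{"claw":0,"dx":-0.37,"dy":0.35,"dz":0.08,"rx":0,"ry":0,"rz":-0.72},{"claw":0,"dx":-0.41,"dy":0.31,"dz":0.08,"rx":0,"ry":0,"rz":-0.72},{"claw":0,"dx":-0.44,"dy":0.26,"dz":0.08,"rx":0,"ry":0,"rz":-0.72},{"claw":0,"dx":-0.46,"dy":0.21,"dz":0.08,"rx":0,"ry":0,"rz":-0.72},{"claw":0,"dx":-0.48,"dy":0.16,"dz":0.08,"rx":0,"ry":0,"rz":-0.72},{"claw":0,"dx":-0.5,"dy":0.11,"dz":0.08,"rx":0,"ry":0,"rz":-0.72},{"claw":0,"dx":-0.51,"dy":0.05,"dz":0.08,"rx":0,"ry":0,"rz":-0.72}]'
cat >> rodplan.py <<'E'
def blue(im,c,P=None,z=.010):
    b=im.astype(int); m=((b[...,0]>b[...,2]+40)&(b[...,0]>60)).astype(np.uint8); n,l,s,ce=cv2.connectedComponentsWithStats(m)
    for k in range(1,n):
        if s[k,4]<40: continue
        w=np.array([ray(c,u,v,z,P)[:2]*1000 for v,u in np.argwhere(l==k)],np.float32); (x,y),(a,bb),g=cv2.minAreaRect(w)
        if not 14<max(a,bb)/max(min(a,bb),1)*1.5: continue
        vx=cv2.fitLine(w,2,0,.01,.01).ravel(); t=(w-[x,y])@vx[:2]
        print(c,"px",ce[k].round(),"mid",np.round([x,y],1),"size",round(a),round(bb),"yaw",np.degrees(np.arctan2(vx[1],vx[0])).round(1))
E
python3 - <<'E'
from rodplan import *
o,im,P=snap(["rod0","rod0_a","beaker"],"w13.png"); blue(im,"wrist",P); blue(eyes.capture("top"),"top")
m,yw=RODS["A"]; plan([567,232,60],down(np.degrees(yw)-180))
E
```

```text
time: 40.15
eef_pos: [0.5171, 0.0339, 0.1594]
tool_rot: [-0.003, -0.121, 0.993, 0.001]
wrist_force: [-0.6, 0.5, -0.5]
gripper_width: 0.5
finger_force: 0.0
time: 41.15
eef_pos: [0.609, 0.2159, 0.1269]
tool_rot: [-0.002, -0.526, 0.851, 0.002]
wrist_force: [0.4, -0.9, 0.5]
gripper_width: 0.501
finger_force: 0.0
wrist rod0 0.85 [547. 363.   3.] px 429 284
wrist rod0 0.82 [600. 291.   9.] px 359 254
wrist rod0 0.68 [500. 421.   6.] px 487 310
wrist rod0_a 0.98 [604. 435.   6.] px 405 351
wrist rod0_a 0.95 [495. 281.   7.] px 452 202
wrist beaker 0.96 [420. 196.   0.] px 499 84
wrist beaker 0.53 [497. 278.   6.] px 449 200
wrist px [360. 243.] mid [599.5 291. ] size 150 12 yaw 63.1Traceback (most recent call last):
  File "<stdin>", line 2, in <module>
  File "rodplan.py", line 34, in blue
    w=np.array([ray(c,u,v,z,P)[:2]*1000 for v,u in np.argwhere(l==k)],np.float32); (x,y),(a,bb),g=cv2.minAreaRect(w)
                ~~~^^^^^^^^^^^
  File "h.py", line 31, in ray
    i=eyes.camera_info(c); P=campose(c) if P is None else P
ValueError: time passes only in moves, steps and waits
```

```bash
python3 - <<'E'
s=open("rodplan.py").read()
s=s.replace("d=Q.T@(q-pp)/.05; w=rv/N/.15; pp=q","d=pr.T@(q-pp)/.05; w=rv/N/.15; pp=q; pr=Q")
s=s.replace("w=np.array([ray(c,u,v,z,P)[:2]*1000 for v,u in np.argwhere(l==k)],np.float32)","w=rays(c,np.argwhere(l==k),z,P)")
s+='''
def rays(c,vu,z,P):
    i=eyes.camera_info(c); P=np.array(i["pose"]) if P is None else P
    d=np.c_[(vu[:,1]-i["cx"])/i["fx"],-(vu[:,0]-i["cy"])/i["fy"],-np.ones(len(vu))]@P[:3,:3].T
    return ((P[:3,3]+d*((z-P[2,3])/d[:,2])[:,None])[:,:2]*1000).astype(np.float32)
'''
open("rodplan.py","w").write(s)
E
python3 - <<'E'
from rodplan import *
o,im,P=snap(); blue(im,"wrist",P)
plan([569,232.5,60],down(63.2-180)); plan([569,232.5,3],down(63.2-180))
E
```

```text
wrist px [360. 244.] mid [599.5 290.7] size 151 12 yaw 63.0
turn [ 0.04 -0.01 -0.  ] shift [0.04 0.87 1.34] t 41.4 pos [608.5 214.7 127.2] j [ 0.14  0.26  0.08  1.4   0.   -0.97]
turn [ 0.04 -0.01 -0.  ] shift [0.04 0.87 2.48] t 41.4 pos [608.5 214.7 127.2] j [ 0.14  0.26  0.08  1.4   0.   -0.97]
```

```bash
python3 -m handwheel '[{"claw":0,"dx":0.04,"dy":0.43,"dz":0,"rx":0.04,"ry":-0.01,"rz":0},{"claw":0,"dx":0,"dy":0.44,"dz":0.1,"rx":0,"ry":0,"rz":0},{"claw":0,"dx":0,"dy":0,"dz":0.5,"rx":0,"ry":0,"rz":0},{"claw":0,"dx":0,"dy":0,"dz":0.6,"rx":0,"ry":0,"rz":0},{"claw":0,"dx":0,"dy":0,"dz":0.6,"rx":0,"ry":0,"rz":0},{"claw":0,"dx":0,"dy":0,"dz":0.4,"rx":0,"ry":0,"rz":0},{"claw":0,"dx":0,"dy":0,"dz":0.26,"rx":0,"ry":0,"rz":0},{"claw":0,"dx":0,"dy":0,"dz":0,"rx":0,"ry":0,"rz":0}]'
python3 -m handwheel '[{"claw":-0.5,"dx":0,"dy":0,"dz":0,"rx":0,"ry":0,"rz":0},{"claw":-1,"dx":0,"dy":0,"dz":0,"rx":0,"ry":0,"rz":0},{"claw":-1,"dx":0,"dy":0,"dz":0,"rx":0,"ry":0,"rz":0},{"claw":-1,"dx":0,"dy":0,"dz":0,"rx":0,"ry":0,"rz":0},{"claw":-1,"dx":0,"dy":0,"dz":0,"rx":0,"ry":0,"rz":0},{"claw":-1,"dx":0,"dy":0,"dz":0,"rx":0,"ry":0,"rz":0},{"claw":-1,"dx":0,"dy":0,"dz":0,"rx":0,"ry":0,"rz":0},{"claw":-1,"dx":0,"dy":0,"dz":0,"rx":0,"ry":0,"rz":0}]'
python3 - <<'E'
from rodplan import *
plan([569,232,300],down(63.2-180))
E
```

```text
time: 42.4
eef_pos: [0.5686, 0.2327, 0.004]
tool_rot: [-0.001, -0.524, 0.852, 0.0]
wrist_force: [-0.2, -0.1, -0.6]
gripper_width: 0.497
finger_force: 0.0
time: 43.4
eef_pos: [0.5699, 0.2331, 0.0059]
tool_rot: [0.001, -0.524, 0.851, -0.0]
wrist_force: [-0.6, -0.3, 6.2]
gripper_width: 0.114
finger_force: 59.4
turn [-0.01  0.01  0.01] shift [ 0.03  0.01 -5.88] t 43.4 pos [569.9 233.1   5.9] j [ 0.18  0.23 -0.17  1.16 -0.   -0.93]
```

```bash
python3 -m handwheel '[{"claw":-1,"dx":0,"dy":0,"dz":-0.4,"rx":0,"ry":0,"rz":0},{"claw":-1,"dx":0,"dy":0,"dz":-0.75,"rx":0,"ry":0,"rz":0},{"claw":-1,"dx":0,"dy":0,"dz":-0.8,"rx":0,"ry":0,"rz":0},{"claw":-1,"dx":0,"dy":0,"dz":-0.8,"rx":0,"ry":0,"rz":0},{"claw":-1,"dx":0,"dy":0,"dz":-0.8,"rx":0,"ry":0,"rz":0},{"claw":-1,"dx":0,"dy":0,"dz":-0.8,"rx":0,"ry":0,"rz":0},{"claw":-1,"dx":0,"dy":0,"dz":-0.8,"rx":0,"ry":0,"rz":0},{"claw":-1,"dx":0,"dy":0,"dz":-0.6,"rx":0,"ry":0,"rz":0}]'
python3 - <<'E'
from rodplan import *
q,M=insert(np.radians(75),np.radians(-55),.145,tipoff=0); rows(q,M,24,-1)
o,im,P=snap(["rod0"],"w14.png")
E
```

```text
time: 44.4
eef_pos: [0.569, 0.233, 0.2955]
tool_rot: [0.001, -0.524, 0.851, -0.0]
wrist_force: [-0.4, 0.3, -0.7]
gripper_width: 0.114
finger_force: 58.6
t 44.4 pos [569.  233.  295.5] max joint speed 0.57 end j [ 0.65 -0.17 -0.46  1.43 -1.31 -1.42]
0.11 0.05 -0.0 0.19 0.33 -0.25
0.11 0.05 0.0 0.19 0.33 -0.25
0.1 0.06 0.0 0.19 0.33 -0.25
0.1 0.06 0.01 0.19 0.33 -0.25
0.1 0.07 0.01 0.19 0.33 -0.25
0.1 0.07 0.01 0.19 0.33 -0.25
0.09 0.07 0.02 0.19 0.33 -0.25
0.09 0.08 0.02 0.19 0.33 -0.25
0.08 0.08 0.02 0.19 0.33 -0.25
0.08 0.08 0.02 0.19 0.33 -0.25
0.08 0.09 0.02 0.19 0.33 -0.25
0.07 0.09 0.02 0.19 0.33 -0.25
0.07 0.1 0.02 0.19 0.33 -0.25
0.06 0.1 0.02 0.19 0.33 -0.25
0.06 0.1 0.02 0.19 0.33 -0.25
0.05 0.1 0.02 0.19 0.33 -0.25
0.05 0.11 0.02 0.19 0.33 -0.25
0.04 0.11 0.02 0.19 0.33 -0.25
0.04 0.11 0.02 0.19 0.33 -0.25
0.03 0.11 0.02 0.19 0.33 -0.25
0.03 0.11 0.02 0.19 0.33 -0.25
0.02 0.12 0.02 0.19 0.33 -0.25
0.02 0.12 0.01 0.19 0.33 -0.25
0.01 0.12 0.01 0.19 0.33 -0.25
wrist rod0 0.84 [504. 419.   9.] px 404 244
wrist rod0 0.78 [603. 291. 295.] px 314 349
wrist rod0 0.6 [548. 358.   1.] px 364 223
```

```bash
python3 -m handwheel '[{"claw":-1,"dx":0.16,"dy":0.08,"dz":0,"rx":0.28,"ry":0.49,"rz":-0.37},{"claw":-1,"dx":0.16,"dy":0.09,"dz":0,"rx":0.28,"ry":0.49,"rz":-0.37},{"claw":-1,"dx":0.15,"dy":0.1,"dz":0.01,"rx":0.28,"ry":0.5,"rz":-0.37},{"claw":-1,"dx":0.14,"dy":0.11,"dz":0.02,"rx":0.28,"ry":0.5,"rz":-0.37},{"claw":-1,"dx":0.14,"dy":0.11,"dz":0.03,"rx":0.28,"ry":0.5,"rz":-0.37},{"claw":-1,"dx":0.13,"dy":0.12,"dz":0.03,"rx":0.28,"ry":0.5,"rz":-0.37},{"claw":-1,"dx":0.12,"dy":0.12,"dz":0.03,"rx":0.28,"ry":0.5,"rz":-0.37},{"claw":-1,"dx":0.11,"dy":0.13,"dz":0.03,"rx":0.28,"ry":0.5,"rz":-0.37}]'
python3 - <<'E'
from rodplan import *
q,M=insert(np.radians(75),np.radians(-55),.15,tipoff=0); rows(q,M,8,-1)
E
```

```text
time: 45.5
eef_pos: [0.512, 0.1894, 0.2942]
tool_rot: [-0.162, -0.665, 0.667, -0.293]
wrist_force: [-0.1, 0.3, -0.3]
gripper_width: 0.11
finger_force: 58.7
t 45.5 pos [512.  189.4 294.2] max joint speed 0.9 end j [ 0.65 -0.18 -0.46  1.43 -1.31 -1.43]
0.12 0.13 0.03 0.31 0.48 -0.38
0.11 0.14 0.03 0.31 0.48 -0.38
0.1 0.15 0.03 0.31 0.48 -0.38
0.09 0.15 0.03 0.31 0.48 -0.38
0.08 0.16 0.03 0.31 0.48 -0.38
0.06 0.17 0.03 0.31 0.48 -0.38
0.05 0.17 0.02 0.31 0.48 -0.38
0.04 0.17 0.02 0.31 0.48 -0.38
```

```bash
python3 -m handwheel '[{"claw":-1,"dx":0.12,"dy":0.13,"dz":0.03,"rx":0.31,"ry":0.48,"rz":-0.38},{"claw":-1,"dx":0.11,"dy":0.14,"dz":0.03,"rx":0.31,"ry":0.48,"rz":-0.38},{"claw":-1,"dx":0.1,"dy":0.15,"dz":0.03,"rx":0.31,"ry":0.48,"rz":-0.38},{"claw":-1,"dx":0.09,"dy":0.15,"dz":0.03,"rx":0.31,"ry":0.48,"rz":-0.38},{"claw":-1,"dx":0.08,"dy":0.16,"dz":0.03,"rx":0.31,"ry":0.48,"rz":-0.38},{"claw":-1,"dx":0.06,"dy":0.17,"dz":0.03,"rx":0.31,"ry":0.48,"rz":-0.38},{"claw":-1,"dx":0.05,"dy":0.17,"dz":0.02,"rx":0.31,"ry":0.48,"rz":-0.38},{"claw":-1,"dx":0.04,"dy":0.17,"dz":0.02,"rx":0.31,"ry":0.48,"rz":-0.38}]'
python3 - <<'E'
from rodplan import *
q,M=insert(np.radians(75),np.radians(-55),.145,tipoff=0); rows(q,M,2,-1)
o=r.get_obs(); Tm=T(o); print("tip",((Tm[:3,3]-.16*Tm[:3,0])*1000).round(1))
s=eyes.capture("scene"); marks("scene",["beaker","rod0_a","rod0"],campose("scene")); t=eyes.capture("top"); marks("top",["beaker","rod0_a","rod0"],campose("top"))
c=np.zeros((560,420,3),np.uint8); a=cv2.resize(s[90:260,300:510],None,fx=2,fy=2,interpolation=3); c[:340]=a; b=cv2.resize(t[160:260,200:400],None,fx=2.1,fy=2.1,interpolation=3); c[345:345+210,:420]=b; cv2.imwrite("pics/c15.png",c)
q,M=insert(np.radians(75),np.radians(-55),.02,tipoff=0); rows(q,M,8,-1)
E
```

```text
time: 46.5
eef_pos: [0.4591, 0.1418, 0.3043]
tool_rot: [0.28, 0.705, -0.366, 0.539]
wrist_force: [0.5, -0.0, 0.1]
gripper_width: 0.115
finger_force: 58.7
t 46.5 pos [459.1 141.8 304.3] max joint speed 0.11 end j [ 0.65 -0.17 -0.46  1.43 -1.31 -1.42]
-0.05 0.0 -0.0 -0.01 0.01 0.0
-0.05 0.0 -0.0 -0.01 0.01 0.0
tip [434.9 176.  149.9]
scene beaker 0.72 [421. 196.   0.] px 380 220
scene rod0_a 0.91 [606. 434.   1.] px 448 305
scene rod0_a 0.62 [499. 281.   7.] px 399 247
scene rod0 0.91 [446. 155. 244.] px 367 141
scene rod0 0.75 [548. 358.   6.] px 423 272
scene rod0 0.7 [501. 413.   6.] px 452 268
top beaker 0.89 [422. 196.  -3.] px 280 224
top rod0_a 0.71 [602. 441.   6.] px 201 165
top rod0 0.67 [501. 417.   4.] px 207 198
top rod0 0.51 [548. 362.   5.] px 226 183
top rod0 0.48 [445. 155. 240.] px 287 206
t 46.9 pos [460.2 142.2 305.1] max joint speed 0.33 end j [ 0.72  0.1  -0.45  1.41 -1.29 -1.17]
-0.34 0.0 0.0 -0.0 0.01 -0.0
-0.34 0.0 0.0 -0.0 0.01 -0.0
-0.34 0.0 0.0 -0.0 0.01 -0.0
-0.34 0.0 -0.0 -0.0 0.01 -0.0
-0.34 0.0 -0.0 -0.0 0.01 -0.0
-0.34 0.0 -0.0 -0.0 0.01 -0.0
-0.34 0.0 -0.0 -0.0 0.01 -0.0
-0.34 0.0 -0.0 -0.0 0.01 -0.0
```

```bash
python3 -m handwheel '[{"claw":-1,"dx":-0.34,"dy":0,"dz":0,"rx":0,"ry":0.01,"rz":0},{"claw":-1,"dx":-0.34,"dy":0,"dz":0,"rx":0,"ry":0.01,"rz":0},{"claw":-1,"dx":-0.34,"dy":0,"dz":0,"rx":0,"ry":0.01,"rz":0},{"claw":-1,"dx":-0.34,"dy":0,"dz":0,"rx":0,"ry":0.01,"rz":0},{"claw":-1,"dx":-0.34,"dy":0,"dz":0,"rx":0,"ry":0.01,"rz":0},{"claw":-1,"dx":-0.34,"dy":0,"dz":0,"rx":0,"ry":0.01,"rz":0},{"claw":-1,"dx":-0.34,"dy":0,"dz":0,"rx":0,"ry":0.01,"rz":0},{"claw":-1,"dx":-0.3,"dy":0,"dz":0,"rx":0,"ry":0.01,"rz":0}]'
python3 - <<'E'
from rodplan import *
o=r.get_obs(); Tm=T(o); print("tip",((Tm[:3,3]-.16*Tm[:3,0])*1000).round(1),o["wrist_force"].round(1))
eyes.capture("top"); marks("top",["beaker"],campose("top"))
E
```

```text
time: 47.9
eef_pos: [0.4394, 0.1707, 0.1736]
tool_rot: [0.282, 0.702, -0.365, 0.542]
wrist_force: [0.0, 0.6, 0.2]
gripper_width: 0.111
finger_force: 58.7
tip [416.3 203.8  18.8] [0.  0.6 0.2]
top beaker 0.94 [421. 195.  -2.] px 280 224
top beaker 0.32 [498. 417.   9.] px 207 199
```

```bash
python3 -m handwheel '[{"claw":-0.6,"dx":0,"dy":0,"dz":0,"rx":0,"ry":0,"rz":0},{"claw":-0.3,"dx":0,"dy":0,"dz":0,"rx":0,"ry":0,"rz":0},{"claw":-0.1,"dx":0,"dy":0,"dz":0,"rx":0,"ry":0,"rz":0},{"claw":0,"dx":0,"dy":0,"dz":0,"rx":0,"ry":0,"rz":0},{"claw":0,"dx":0,"dy":0,"dz":-0.3,"rx":0,"ry":0,"rz":0},{"claw":0,"dx":0,"dy":0,"dz":-0.5,"rx":0,"ry":0,"rz":0},{"claw":0,"dx":0,"dy":0,"dz":-0.6,"rx":0,"ry":0,"rz":0},{"claw":0,"dx":0.2,"dy":0,"dz":-0.6,"rx":0,"ry":0,"rz":0}]'
python3 -m handwheel '[{"claw":0,"dx":0.4,"dy":0,"dz":-0.3,"rx":0,"ry":0,"rz":0},{"claw":0,"dx":0.5,"dy":0,"dz":0,"rx":0,"ry":0,"rz":0},{"claw":0,"dx":0.5,"dy":0,"dz":0,"rx":0,"ry":0,"rz":0},{"claw":0,"dx":0.3,"dy":0,"dz":0,"rx":0,"ry":0,"rz":0},{"claw":0,"dx":0,"dy":0,"dz":0,"rx":0,"ry":0,"rz":0},{"claw":0,"dx":0,"dy":0,"dz":0,"rx":0,"ry":0,"rz":0},{"claw":0,"dx":0,"dy":0,"dz":0,"rx":0,"ry":0,"rz":0},{"claw":0,"dx":0,"dy":0,"dz":0,"rx":0,"ry":0,"rz":0}]'
python3 - <<'E'
from rodplan import *
t=eyes.capture("top"); marks("top",["beaker","rod0","rod0_a"],campose("top")); blue(t,"top"); cv2.imwrite("pics/t16.png",t)
s=eyes.capture("scene"); marks("scene",["beaker","rod0","rod0_a"],campose("scene"))
yw=72.9; d=np.array([np.cos(np.radians(yw)),np.sin(np.radians(yw))]); g=np.array([.500,.417])-.065*d; print(g)
rows([*g,.13],down(yw-180),16,0)
E
```

```text
time: 49.0
eef_pos: [0.385, 0.2481, 0.2099]
tool_rot: [0.282, 0.702, -0.365, 0.543]
wrist_force: [0.1, 1.0, -0.2]
gripper_width: 0.499
finger_force: 0.0
time: 50.0
eef_pos: [0.3894, 0.2418, 0.2954]
tool_rot: [0.282, 0.702, -0.365, 0.542]
wrist_force: [0.7, -0.1, 0.1]
gripper_width: 0.505
finger_force: 0.0
top beaker 0.8 [420. 196.  -2.] px 280 225
top rod0 0.64 [546. 362.   6.] px 226 183
top rod0 0.48 [498. 418.   7.] px 207 199
top rod0 0.41 [429. 176.  95.] px 284 218
top rod0 0.29 [646. 107.  80.] px 309 144
top rod0_a 0.66 [601. 439.   6.] px 201 166
top rod0_a 0.57 [496. 280.   4.] px 252 200
top px [227. 183.] mid [547.9 359. ] size 148 11 yaw 55.7
top px [207. 199.] mid [499.7 417. ] size 150 11 yaw 73.2
scene beaker 0.86 [422. 198.  -3.] px 380 221
scene beaker 0.3 [499. 414.   7.] px 453 267
scene rod0 0.83 [500. 417.   6.] px 454 268
scene rod0 0.43 [434. 176.  99.] px 373 191
scene rod0 0.31 [454. 150. 189.] px 363 162
scene rod0_a 0.95 [607. 435.   7.] px 449 304
scene rod0_a 0.84 [498. 282.   9.] px 399 246
[0.48088738 0.35487345]
t 50.4 pos [389.5 241.9 295.9] max joint speed 0.65 end j [ 0.42  0.1  -0.09  1.38 -0.   -0.86]
-0.21 -0.17 0.0 -0.25 -0.51 0.32
-0.22 -0.16 0.01 -0.25 -0.51 0.32
-0.23 -0.15 0.03 -0.25 -0.51 0.32
-0.23 -0.14 0.04 -0.25 -0.51 0.32
-0.24 -0.13 0.05 -0.25 -0.51 0.32
-0.24 -0.13 0.06 -0.25 -0.51 0.32
-0.24 -0.12 0.08 -0.25 -0.51 0.32
-0.24 -0.11 0.09 -0.25 -0.51 0.32
-0.23 -0.1 0.1 -0.25 -0.51 0.32
-0.23 -0.09 0.12 -0.25 -0.51 0.32
-0.23 -0.09 0.13 -0.25 -0.51 0.32
-0.22 -0.08 0.15 -0.25 -0.51 0.32
-0.21 -0.08 0.16 -0.25 -0.51 0.32
-0.2 -0.07 0.17 -0.25 -0.51 0.32
-0.19 -0.07 0.19 -0.25 -0.51 0.32
-0.18 -0.07 0.2 -0.25 -0.51 0.32
```

Rod A stands in the beaker: its middle reads about (431,176,97) and the beaker hasn't moved. Next is rod C.

```bash
python3 -m handwheel '[{"claw":0,"dx":-0.21,"dy":-0.17,"dz":0,"rx":-0.25,"ry":-0.51,"rz":0.32},{"claw":0,"dx":-0.22,"dy":-0.16,"dz":0.01,"rx":-0.25,"ry":-0.51,"rz":0.32},{"claw":0,"dx":-0.23,"dy":-0.15,"dz":0.03,"rx":-0.25,"ry":-0.51,"rz":0.32},{"claw":0,"dx":-0.23,"dy":-0.14,"dz":0.04,"rx":-0.25,"ry":-0.51,"rz":0.32},{"claw":0,"dx":-0.24,"dy":-0.13,"dz":0.05,"rx":-0.25,"ry":-0.51,"rz":0.32},{"claw":0,"dx":-0.24,"dy":-0.13,"dz":0.06,"rx":-0.25,"ry":-0.51,"rz":0.32},{"claw":0,"dx":-0.24,"dy":-0.12,"dz":0.08,"rx":-0.25,"ry":-0.51,"rz":0.32},{"claw":0,"dx":-0.24,"dy":-0.11,"dz":0.09,"rx":-0.25,"ry":-0.51,"rz":0.32}]'
python3 -m handwheel '[{"claw":0,"dx":-0.23,"dy":-0.1,"dz":0.1,"rx":-0.25,"ry":-0.51,"rz":0.32},{"claw":0,"dx":-0.23,"dy":-0.09,"dz":0.12,"rx":-0.25,"ry":-0.51,"rz":0.32},{"claw":0,"dx":-0.23,"dy":-0.09,"dz":0.13,"rx":-0.25,"ry":-0.51,"rz":0.32},{"claw":0,"dx":-0.22,"dy":-0.08,"dz":0.15,"rx":-0.25,"ry":-0.51,"rz":0.32},{"claw":0,"dx":-0.21,"dy":-0.08,"dz":0.16,"rx":-0.25,"ry":-0.51,"rz":0.32},{"claw":0,"dx":-0.2,"dy":-0.07,"dz":0.17,"rx":-0.25,"ry":-0.51,"rz":0.32},{"claw":0,"dx":-0.19,"dy":-0.07,"dz":0.19,"rx":-0.25,"ry":-0.51,"rz":0.32},{"claw":0,"dx":-0.18,"dy":-0.07,"dz":0.2,"rx":-0.25,"ry":-0.51,"rz":0.32}]'
cat > seerod.py <<'E'
from rodplan import *
import sys
mx,my,yw=map(float,sys.argv[1:4])
o,im,P=snap(["rod0"]); blue(im,"wrist",P)
d=np.array([np.cos(np.radians(yw)),np.sin(np.radians(yw))]); g=np.array([mx,my])-65*d; print(g)
plan([*g,5],down(yw-180))
E
python3 seerod.py 500 417 73
```

```text
time: 51.4
eef_pos: [0.4348, 0.2988, 0.2124]
tool_rot: [0.152, 0.701, -0.634, 0.29]
wrist_force: [0.5, -0.6, -0.2]
gripper_width: 0.499
finger_force: 0.0
time: 52.4
eef_pos: [0.4801, 0.3552, 0.1295]
tool_rot: [0.001, -0.594, 0.805, 0.005]
wrist_force: [0.3, 0.1, 0.1]
gripper_width: 0.499
finger_force: 0.0
wrist rod0 0.93 [503. 420.   8.] px 316 257
wrist rod0 0.77 [549. 356.   5.] px 254 213
wrist px [254. 213.] mid [551.  360.3] size 152 12 yaw 55.5
wrist px [315. 250.] mid [503.7 418.8] size 151 11 yaw 73.2
[480.99583919 354.84019086]
turn [ 0.05  0.03 -0.02] shift [-0.02 -0.02  2.47] t 52.5 pos [479.9 353.9 128.5] j [ 0.41  0.1  -0.09  1.38  0.01 -0.86]
```

```bash
python3 -m handwheel '[{"claw":0,"dx":-0.06,"dy":-0.06,"dz":0.3,"rx":0.05,"ry":0.03,"rz":-0.03},{"claw":0,"dx":0,"dy":0,"dz":0.5,"rx":0,"ry":0,"rz":0},{"claw":0,"dx":0,"dy":0,"dz":0.6,"rx":0,"ry":0,"rz":0},{"claw":0,"dx":0,"dy":0,"dz":0.5,"rx":0,"ry":0,"rz":0},{"claw":0,"dx":0,"dy":0,"dz":0.4,"rx":0,"ry":0,"rz":0},{"claw":0,"dx":0,"dy":0,"dz":0.18,"rx":0,"ry":0,"rz":0},{"claw":0,"dx":0,"dy":0,"dz":0,"rx":0,"ry":0,"rz":0},{"claw":-0.3,"dx":0,"dy":0,"dz":0,"rx":0,"ry":0,"rz":0}]'
python3 -m handwheel '[{"claw":-0.7,"dx":0,"dy":0,"dz":0,"rx":0,"ry":0,"rz":0},{"claw":-1,"dx":0,"dy":0,"dz":0,"rx":0,"ry":0,"rz":0},{"claw":-1,"dx":0,"dy":0,"dz":0,"rx":0,"ry":0,"rz":0},{"claw":-1,"dx":0,"dy":0,"dz":0,"rx":0,"ry":0,"rz":0},{"claw":-1,"dx":0,"dy":0,"dz":0,"rx":0,"ry":0,"rz":0},{"claw":-1,"dx":0,"dy":0,"dz":0,"rx":0,"ry":0,"rz":0},{"claw":-1,"dx":0,"dy":0,"dz":0,"rx":0,"ry":0,"rz":0},{"claw":-1,"dx":0,"dy":0,"dz":0,"rx":0,"ry":0,"rz":0}]'
python3 -m handwheel '[{"claw":-1,"dx":0,"dy":0,"dz":-0.4,"rx":0,"ry":0,"rz":0},{"claw":-1,"dx":0,"dy":0,"dz":-0.75,"rx":0,"ry":0,"rz":0},{"claw":-1,"dx":0,"dy":0,"dz":-0.8,"rx":0,"ry":0,"rz":0},{"claw":-1,"dx":0,"dy":0,"dz":-0.8,"rx":0,"ry":0,"rz":0},{"claw":-1,"dx":0,"dy":0,"dz":-0.8,"rx":0,"ry":0,"rz":0},{"claw":-1,"dx":0,"dy":0,"dz":-0.8,"rx":0,"ry":0,"rz":0},{"claw":-1,"dx":0,"dy":0,"dz":-0.8,"rx":0,"ry":0,"rz":0},{"claw":-1,"dx":0,"dy":0,"dz":-0.7,"rx":0,"ry":0,"rz":0}]'
python3 - <<'E'
from rodplan import *
o,im,P=snap(["rod0"],"w17.png"); 
eyes.capture("top"); marks("top",["beaker","rod0"],campose("top"))
for w in (.016,-.016):
    for tz in (.17,.02):
        q,M=insert(np.radians(75),np.radians(-55),tz,w=w,tipoff=0); x,e=kin2.ik(q,M,p,None,tries=20); print(w,tz,(q*1000).round(),x.round(2),e.round(4))
w=.016
q,M=insert(np.radians(75),np.radians(-55),.22,w=w,tipoff=0); rows(q,M,16,-1)
E
```

```text
time: 53.5
eef_pos: [0.4843, 0.3574, 0.0066]
tool_rot: [0.001, -0.596, 0.803, -0.001]
wrist_force: [-0.5, 0.5, -0.6]
gripper_width: 0.348
finger_force: 0.0
time: 54.5
eef_pos: [0.4844, 0.3573, 0.0068]
tool_rot: [0.001, -0.596, 0.803, -0.001]
wrist_force: [-0.3, 0.0, 6.0]
gripper_width: 0.109
finger_force: 59.4
time: 55.5
eef_pos: [0.4831, 0.3572, 0.3012]
tool_rot: [0.001, -0.596, 0.803, -0.001]
wrist_force: [0.1, 0.6, 0.1]
gripper_width: 0.11
finger_force: 58.7
wrist rod0 0.97 [550. 360.  -0.] px 281 175
wrist rod0 0.75 [502. 424. 304.] px 322 356
wrist rod0 0.66 [436. 181.  97.] px 314 7
wrist rod0 0.43 [602. 437.   8.] px 266 228
top beaker 0.6 [423. 196.  -4.] px 280 224
top rod0 0.59 [431. 175.  96.] px 284 218
top rod0 0.53 [545. 362.   4.] px 226 184
0.016 0.17 [475. 147. 325.] [ 0.63 -0.17 -0.41  1.42 -1.31 -1.48] 0.0
0.016 0.02 [452. 180. 175.] [ 0.72  0.14 -0.41  1.4  -1.29 -1.18] 0.0
-0.016 0.17 [449. 128. 325.] [ 0.64 -0.27 -0.5   1.44 -1.31 -1.47] 0.0
-0.016 0.02 [426. 161. 175.] [ 0.72  0.06 -0.49  1.42 -1.29 -1.15] 0.0
t 55.8 pos [483.1 357.2 298.1] max joint speed 1.43 end j [ 0.61 -0.24 -0.38  1.41 -1.31 -1.59]
0.27 -0.08 -0.1 0.25 0.51 -0.32
0.28 -0.07 -0.07 0.25 0.51 -0.32
0.28 -0.06 -0.05 0.25 0.51 -0.32
0.29 -0.05 -0.03 0.25 0.51 -0.32
0.29 -0.03 -0.0 0.25 0.51 -0.32
0.29 -0.02 0.02 0.25 0.51 -0.32
0.29 -0.0 0.04 0.25 0.51 -0.32
0.29 0.01 0.07 0.25 0.51 -0.32
0.28 0.03 0.09 0.25 0.51 -0.32
0.27 0.05 0.11 0.25 0.51 -0.32
0.26 0.06 0.12 0.25 0.51 -0.32
0.24 0.08 0.14 0.25 0.51 -0.32
0.23 0.1 0.15 0.25 0.51 -0.32
0.21 0.11 0.17 0.25 0.51 -0.32
0.19 0.13 0.18 0.25 0.51 -0.32
0.17 0.14 0.19 0.25 0.51 -0.32
```

```bash
python3 -m handwheel '[{"claw":-1,"dx":0.27,"dy":-0.08,"dz":-0.1,"rx":0.25,"ry":0.51,"rz":-0.32},{"claw":-1,"dx":0.28,"dy":-0.07,"dz":-0.07,"rx":0.25,"ry":0.51,"rz":-0.32},{"claw":-1,"dx":0.28,"dy":-0.06,"dz":-0.05,"rx":0.25,"ry":0.51,"rz":-0.32},{"claw":-1,"dx":0.29,"dy":-0.05,"dz":-0.03,"rx":0.25,"ry":0.51,"rz":-0.32},{"claw":-1,"dx":0.29,"dy":-0.03,"dz":0,"rx":0.25,"ry":0.51,"rz":-0.32},{"claw":-1,"dx":0.29,"dy":-0.02,"dz":0.02,"rx":0.25,"ry":0.51,"rz":-0.32},{"claw":-1,"dx":0.29,"dy":0,"dz":0.04,"rx":0.25,"ry":0.51,"rz":-0.32},{"claw":-1,"dx":0.29,"dy":0.01,"dz":0.07,"rx":0.25,"ry":0.51,"rz":-0.32}]'
python3 -m handwheel '[{"claw":-1,"dx":0.28,"dy":0.03,"dz":0.09,"rx":0.25,"ry":0.51,"rz":-0.32},{"claw":-1,"dx":0.27,"dy":0.05,"dz":0.11,"rx":0.25,"ry":0.51,"rz":-0.32},{"claw":-1,"dx":0.26,"dy":0.06,"dz":0.12,"rx":0.25,"ry":0.51,"rz":-0.32},{"claw":-1,"dx":0.24,"dy":0.08,"dz":0.14,"rx":0.25,"ry":0.51,"rz":-0.32},{"claw":-1,"dx":0.23,"dy":0.1,"dz":0.15,"rx":0.25,"ry":0.51,"rz":-0.32},{"claw":-1,"dx":0.21,"dy":0.11,"dz":0.17,"rx":0.25,"ry":0.51,"rz":-0.32},{"claw":-1,"dx":0.19,"dy":0.13,"dz":0.18,"rx":0.25,"ry":0.51,"rz":-0.32},{"claw":-1,"dx":0.17,"dy":0.14,"dz":0.19,"rx":0.25,"ry":0.51,"rz":-0.32}]'
python3 - <<'E'
from rodplan import *
eyes.capture("top"); marks("top",["beaker","rod0"],campose("top"))
q,M=insert(np.radians(75),np.radians(-55),.22,w=.02,tipoff=0); rows(q,M,1,-1)
for tz in (.15,.02):
    q,M=insert(np.radians(75),np.radians(-55),tz,w=.02,tipoff=0); rows(q,M,2,-1)
E
```

```text
time: 56.75
eef_pos: [0.4826, 0.2456, 0.3361]
tool_rot: [0.154, 0.702, -0.629, 0.297]
wrist_force: [0.4, -0.2, -0.1]
gripper_width: 0.111
finger_force: 58.7
time: 57.75
eef_pos: [0.4824, 0.1351, 0.3742]
tool_rot: [0.283, 0.7, -0.361, 0.547]
wrist_force: [0.3, 0.5, -0.9]
gripper_width: 0.113
finger_force: 58.7
top beaker 0.95 [418. 197.  -5.] px 280 225
top rod0 0.72 [549. 362.   4.] px 226 182
top rod0 0.72 [431. 177.  98.] px 283 218
top rod0 0.44 [468. 143. 313.] px 290 191
t 57.9 pos [481.6 134.9 373.7] max joint speed 0.24 end j [ 0.61 -0.23 -0.37  1.41 -1.31 -1.59]
0.02 -0.11 -0.01 -0.03 -0.09 -0.0
t 57.9 pos [481.6 134.9 373.7] max joint speed 0.67 end j [ 0.65 -0.12 -0.41  1.42 -1.31 -1.44]
-0.72 -0.05 -0.01 -0.02 -0.04 -0.0
-0.72 -0.05 -0.01 -0.02 -0.04 -0.0
t 57.9 pos [481.6 134.9 373.7] max joint speed 1.81 end j [ 0.72  0.15 -0.4   1.4  -1.29 -1.18]
-2.06 -0.05 -0.03 -0.02 -0.04 -0.0
-2.06 -0.05 -0.02 -0.02 -0.04 -0.0
```

```bash
python3 -m handwheel '[{"claw":-1,"dx":0.02,"dy":-0.11,"dz":-0.01,"rx":-0.03,"ry":-0.09,"rz":0},{"claw":-1,"dx":-0.28,"dy":0,"dz":0,"rx":0,"ry":0,"rz":0},{"claw":-1,"dx":-0.28,"dy":0,"dz":0,"rx":0,"ry":0,"rz":0},{"claw":-1,"dx":-0.28,"dy":0,"dz":0,"rx":0,"ry":0,"rz":0},{"claw":-1,"dx":-0.28,"dy":0,"dz":0,"rx":0,"ry":0,"rz":0},{"claw":-1,"dx":-0.28,"dy":0,"dz":0,"rx":0,"ry":0,"rz":0},{"claw":-1,"dx":-0.28,"dy":0,"dz":0,"rx":0,"ry":0,"rz":0},{"claw":-1,"dx":-0.28,"dy":0,"dz":0,"rx":0,"ry":0,"rz":0}]'
python3 -m handwheel '[{"claw":-1,"dx":-0.27,"dy":0,"dz":0,"rx":0,"ry":0,"rz":0},{"claw":-1,"dx":-0.27,"dy":0,"dz":0,"rx":0,"ry":0,"rz":0},{"claw":-1,"dx":-0.27,"dy":0,"dz":0,"rx":0,"ry":0,"rz":0},{"claw":-1,"dx":-0.27,"dy":0,"dz":0,"rx":0,"ry":0,"rz":0},{"claw":-1,"dx":-0.27,"dy":0,"dz":0,"rx":0,"ry":0,"rz":0},{"claw":-1,"dx":-0.27,"dy":0,"dz":0,"rx":0,"ry":0,"rz":0},{"claw":-1,"dx":-0.27,"dy":0,"dz":0,"rx":0,"ry":0,"rz":0},{"claw":-1,"dx":-0.18,"dy":0,"dz":0,"rx":0,"ry":0,"rz":0}]'
python3 - <<'E'
from rodplan import *
o=r.get_obs(); Tm=T(o); print("tip",((Tm[:3,3]-.16*Tm[:3,0])*1000).round(1),o["wrist_force"].round(1))
eyes.capture("top"); marks("top",["beaker","rod0"],campose("top"))
E
```

```text
time: 58.9
eef_pos: [0.4726, 0.1599, 0.2812]
tool_rot: [0.281, 0.703, -0.366, 0.541]
wrist_force: [0.2, -0.3, 0.1]
gripper_width: 0.109
finger_force: 58.7
time: 59.9
eef_pos: [0.4574, 0.1818, 0.1811]
tool_rot: [0.281, 0.703, -0.366, 0.541]
wrist_force: [-0.3, 0.1, 0.2]
gripper_width: 0.109
finger_force: 58.7
tip [433.8 215.5  26.5] [-0.3  0.1  0.2]
top beaker 0.92 [419. 194.  -2.] px 281 225
top beaker 0.22 [545. 360.   6.] px 226 184
top rod0 0.73 [547. 362.   2.] px 226 183
top rod0 0.62 [353. -60.   2.] px 366 247
top rod0 0.5 [433. 176.  97.] px 284 217
top rod0 0.4 [446. 194. 115.] px 277 211
top rod0 0.32 [645.  11.  77.] px 342 144
```

Rod C is in the beaker with no force on it. I'll release it and go back for rod B.

```bash
python3 -m handwheel '[{"claw":-1,"dx":-0.1,"dy":0,"dz":0,"rx":0,"ry":0,"rz":0},{"claw":-0.6,"dx":0,"dy":0,"dz":0,"rx":0,"ry":0,"rz":0},{"claw":-0.4,"dx":0,"dy":0,"dz":0,"rx":0,"ry":0,"rz":0},{"claw":-0.3,"dx":0,"dy":0,"dz":0,"rx":0,"ry":0,"rz":0},{"claw":-0.3,"dx":0,"dy":0,"dz":0,"rx":0,"ry":0,"rz":0},{"claw":-0.3,"dx":0,"dy":0,"dz":-0.3,"rx":0,"ry":0,"rz":0},{"claw":0,"dx":0,"dy":0,"dz":-0.5,"rx":0,"ry":0,"rz":0},{"claw":0,"dx":0,"dy":0,"dz":-0.6,"rx":0,"ry":0,"rz":0}]'
python3 -m handwheel '[{"claw":0,"dx":0.2,"dy":0,"dz":-0.6,"rx":0,"ry":0,"rz":0},{"claw":0,"dx":0.4,"dy":0,"dz":-0.3,"rx":0,"ry":0,"rz":0},{"claw":0,"dx":0.5,"dy":0,"dz":0,"rx":0,"ry":0,"rz":0},{"claw":0,"dx":0.5,"dy":0,"dz":0,"rx":0,"ry":0,"rz":0},{"claw":0,"dx":0.2,"dy":0,"dz":0,"rx":0,"ry":0,"rz":0},{"claw":0,"dx":0,"dy":0,"dz":0,"rx":0,"ry":0,"rz":0},{"claw":0,"dx":0,"dy":0,"dz":0,"rx":0,"ry":0,"rz":0},{"claw":0,"dx":0,"dy":0,"dz":0,"rx":0,"ry":0,"rz":0}]'
python3 - <<'E'
from rodplan import *
t=eyes.capture("top"); marks("top",["beaker","rod0","rod0_a"],campose("top")); blue(t,"top")
s=eyes.capture("scene"); marks("scene",["beaker","rod0","rod0_a"],campose("scene"))
yw=55.7; d=np.array([np.cos(np.radians(yw)),np.sin(np.radians(yw))]); g=np.array([.550,.360])-.065*d; print(g)
rows([*g,.13],down(yw-180),16,0)
E
```

```text
time: 61.05
eef_pos: [0.4177, 0.2384, 0.1957]
tool_rot: [0.281, 0.703, -0.367, 0.541]
wrist_force: [0.3, -0.1, -0.8]
gripper_width: 0.501
finger_force: 0.0
time: 62.05
eef_pos: [0.4061, 0.2546, 0.293]
tool_rot: [0.281, 0.703, -0.366, 0.541]
wrist_force: [1.4, -0.3, -0.4]
gripper_width: 0.505
finger_force: 0.0
top beaker 0.56 [421. 195.   0.] px 280 224
top beaker 0.43 [ 385. -368.   -1.] px 469 236
top rod0 0.79 [549. 360.   4.] px 227 182
top rod0 0.43 [435. 175.  99.] px 284 216
top rod0 0.4 [441. 187. 100.] px 280 214
top rod0_a 0.72 [496. 278.   5.] px 253 199
top px [227. 183.] mid [547.8 359.1] size 148 11 yaw 55.7
scene beaker 0.71 [421. 201.  -1.] px 381 221
scene beaker 0.61 [ 392. -369.    2.] px 228 161
scene beaker 0.57 [358. -62.  -1.] px 311 182
scene rod0 0.76 [550. 362.   9.] px 424 272
scene rod0 0.53 [434. 177. 101.] px 374 191
scene rod0 0.44 [445. 188.  98.] px 376 195
scene rod0_a 0.71 [607. 431.   4.] px 447 304
scene rod0_a 0.63 [498. 281.   7.] px 399 247
[0.51337081 0.30630361]
t 62.5 pos [406.2 254.7 293.8] max joint speed 0.66 end j [ 0.32  0.1  -0.09  1.38 -0.   -0.65]
-0.19 -0.15 0.08 -0.33 -0.47 0.43
-0.2 -0.14 0.08 -0.33 -0.47 0.43
-0.2 -0.13 0.09 -0.33 -0.47 0.43
-0.2 -0.12 0.1 -0.33 -0.47 0.43
-0.2 -0.11 0.11 -0.33 -0.47 0.43
-0.2 -0.11 0.12 -0.33 -0.47 0.43
-0.2 -0.1 0.12 -0.33 -0.47 0.43
-0.19 -0.09 0.13 -0.33 -0.47 0.43
-0.19 -0.09 0.14 -0.33 -0.47 0.43
-0.18 -0.08 0.15 -0.33 -0.47 0.43
-0.18 -0.08 0.16 -0.33 -0.47 0.43
-0.17 -0.08 0.17 -0.33 -0.47 0.43
-0.16 -0.07 0.18 -0.33 -0.47 0.43
-0.16 -0.07 0.19 -0.33 -0.47 0.43
-0.15 -0.07 0.19 -0.33 -0.47 0.43
-0.14 -0.07 0.2 -0.33 -0.47 0.43
```

```bash
python3 -m handwheel '[{"claw":0,"dx":-0.19,"dy":-0.15,"dz":0.08,"rx":-0.33,"ry":-0.47,"rz":0.43},{"claw":0,"dx":-0.2,"dy":-0.14,"dz":0.08,"rx":-0.33,"ry":-0.47,"rz":0.43},{"claw":0,"dx":-0.2,"dy":-0.13,"dz":0.09,"rx":-0.33,"ry":-0.47,"rz":0.43},{"claw":0,"dx":-0.2,"dy":-0.12,"dz":0.1,"rx":-0.33,"ry":-0.47,"rz":0.43},{"claw":0,"dx":-0.2,"dy":-0.11,"dz":0.11,"rx":-0.33,"ry":-0.47,"rz":0.43},{"claw":0,"dx":-0.2,"dy":-0.11,"dz":0.12,"rx":-0.33,"ry":-0.47,"rz":0.43},{"claw":0,"dx":-0.2,"dy":-0.1,"dz":0.12,"rx":-0.33,"ry":-0.47,"rz":0.43},{"claw":0,"dx":-0.19,"dy":-0.09,"dz":0.13,"rx":-0.33,"ry":-0.47,"rz":0.43}]'
python3 -m handwheel '[{"claw":0,"dx":-0.19,"dy":-0.09,"dz":0.14,"rx":-0.33,"ry":-0.47,"rz":0.43},{"claw":0,"dx":-0.18,"dy":-0.08,"dz":0.15,"rx":-0.33,"ry":-0.47,"rz":0.43},{"claw":0,"dx":-0.18,"dy":-0.08,"dz":0.16,"rx":-0.33,"ry":-0.47,"rz":0.43},{"claw":0,"dx":-0.17,"dy":-0.08,"dz":0.17,"rx":-0.33,"ry":-0.47,"rz":0.43},{"claw":0,"dx":-0.16,"dy":-0.07,"dz":0.18,"rx":-0.33,"ry":-0.47,"rz":0.43},{"claw":0,"dx":-0.16,"dy":-0.07,"dz":0.19,"rx":-0.33,"ry":-0.47,"rz":0.43},{"claw":0,"dx":-0.15,"dy":-0.07,"dz":0.19,"rx":-0.33,"ry":-0.47,"rz":0.43},{"claw":0,"dx":-0.14,"dy":-0.07,"dz":0.2,"rx":-0.33,"ry":-0.47,"rz":0.43}]'
python3 seerod.py 550 360 55.6
```

```text
time: 63.45
eef_pos: [0.4604, 0.2806, 0.2113]
tool_rot: [-0.154, -0.641, 0.69, -0.298]
wrist_force: [0.3, 0.4, -0.2]
gripper_width: 0.5
finger_force: 0.0
time: 64.45
eef_pos: [0.514, 0.3056, 0.1295]
tool_rot: [0.0, -0.462, 0.887, -0.002]
wrist_force: [-0.0, -0.0, -0.9]
gripper_width: 0.499
finger_force: 0.0
wrist rod0 0.85 [447. 194. 100.] px 302 9
wrist rod0 0.83 [550. 356.   3.] px 319 249
wrist px [321. 250.] mid [551.6 359.8] size 151 11 yaw 55.5
[513.27714478 306.36762261]
turn [-0.02 -0.03 -0.08] shift [-0.03  0.03  2.47] t 64.5 pos [513.7 304.2 128.7] j [ 0.32  0.1  -0.09  1.38 -0.01 -0.64]
```

```bash
python3 -m handwheel '[{"claw":0,"dx":-0.03,"dy":0.01,"dz":0.3,"rx":-0.02,"ry":-0.03,"rz":-0.08},{"claw":0,"dx":0,"dy":0,"dz":0.5,"rx":0,"ry":0,"rz":0},{"claw":0,"dx":0,"dy":0,"dz":0.6,"rx":0,"ry":0,"rz":0},{"claw":0,"dx":0,"dy":0,"dz":0.5,"rx":0,"ry":0,"rz":0},{"claw":0,"dx":0,"dy":0,"dz":0.4,"rx":0,"ry":0,"rz":0},{"claw":0,"dx":0,"dy":0,"dz":0.18,"rx":0,"ry":0,"rz":0},{"claw":0,"dx":0,"dy":0,"dz":0,"rx":0,"ry":0,"rz":0},{"claw":-0.3,"dx":0,"dy":0,"dz":0,"rx":0,"ry":0,"rz":0}]'
python3 -m handwheel '[{"claw":-0.7,"dx":0,"dy":0,"dz":0,"rx":0,"ry":0,"rz":0},{"claw":-1,"dx":0,"dy":0,"dz":0,"rx":0,"ry":0,"rz":0},{"claw":-1,"dx":0,"dy":0,"dz":0,"rx":0,"ry":0,"rz":0},{"claw":-1,"dx":0,"dy":0,"dz":0,"rx":0,"ry":0,"rz":0},{"claw":-1,"dx":0,"dy":0,"dz":0,"rx":0,"ry":0,"rz":0},{"claw":-1,"dx":0,"dy":0,"dz":0,"rx":0,"ry":0,"rz":0},{"claw":-1,"dx":0,"dy":0,"dz":0,"rx":0,"ry":0,"rz":0},{"claw":-1,"dx":0,"dy":0,"dz":0,"rx":0,"ry":0,"rz":0}]'
python3 -m handwheel '[{"claw":-1,"dx":0,"dy":0,"dz":-0.4,"rx":0,"ry":0,"rz":0},{"claw":-1,"dx":0,"dy":0,"dz":-0.75,"rx":0,"ry":0,"rz":0},{"claw":-1,"dx":0,"dy":0,"dz":-0.8,"rx":0,"ry":0,"rz":0},{"claw":-1,"dx":0,"dy":0,"dz":-0.8,"rx":0,"ry":0,"rz":0},{"claw":-1,"dx":0,"dy":0,"dz":-0.8,"rx":0,"ry":0,"rz":0},{"claw":-1,"dx":0,"dy":0,"dz":-0.8,"rx":0,"ry":0,"rz":0},{"claw":-1,"dx":0,"dy":0,"dz":-0.8,"rx":0,"ry":0,"rz":0},{"claw":-1,"dx":0,"dy":0,"dz":-0.7,"rx":0,"ry":0,"rz":0}]'
python3 - <<'E'
from rodplan import *
o,im,P=snap(["rod0","beaker"],"w18.png")
eyes.capture("top"); marks("top",["beaker","rod0"],campose("top"))
eyes.capture("scene"); marks("scene",["beaker"],campose("scene"))
q,M=insert(np.radians(75),np.radians(-55),.02,w=-.02,tipoff=0); print(kin2.ik(q,M,p,None,tries=20))
q,M=insert(np.radians(75),np.radians(-55),.22,w=-.02,tipoff=0); rows(q,M,16,-1)
E
```

```text
time: 65.55
eef_pos: [0.5151, 0.3073, 0.0067]
tool_rot: [0.002, -0.468, 0.884, -0.001]
wrist_force: [-0.3, -0.6, 0.1]
gripper_width: 0.353
finger_force: 0.0
time: 66.55
eef_pos: [0.5152, 0.3072, 0.0068]
tool_rot: [0.002, -0.468, 0.884, -0.001]
wrist_force: [-2.1, -0.8, 6.6]
gripper_width: 0.108
finger_force: 59.4
time: 67.55
eef_pos: [0.5136, 0.307, 0.3012]
tool_rot: [0.002, -0.468, 0.884, -0.001]
wrist_force: [-0.4, -1.0, 0.6]
gripper_width: 0.113
finger_force: 58.6
wrist rod0 0.94 [447. 195. 102.] px 313 61
wrist rod0 0.68 [436. 180.  98.] px 314 43
wrist rod0 0.56 [553. 360. 297.] px 316 343
wrist beaker 0.73 [423. 197.   1.] px 329 63
top rod0 0.69 [432. 175.  94.] px 284 217
top rod0 0.64 [440. 191.  98.] px 278 214
scene beaker 0.64 [420. 198.  -2.] px 380 221
(array([ 0.72576511,  0.05445711, -0.5022957 ,  1.41834193, -1.28542353,
       -1.15135468]), np.float64(4.853950167404969e-10))
t 68.0 pos [513.3 306.9 297. ] max joint speed 1.68 end j [ 0.61 -0.36 -0.48  1.43 -1.31 -1.59]
0.24 -0.07 -0.1 0.33 0.47 -0.43
0.25 -0.06 -0.08 0.33 0.47 -0.43
0.26 -0.05 -0.06 0.33 0.47 -0.43
0.26 -0.03 -0.03 0.33 0.47 -0.43
0.27 -0.02 -0.01 0.33 0.47 -0.43
0.27 -0.0 0.01 0.33 0.47 -0.43
0.27 0.02 0.02 0.33 0.47 -0.43
0.26 0.04 0.04 0.33 0.47 -0.43
0.26 0.05 0.06 0.33 0.47 -0.43
0.25 0.07 0.07 0.33 0.47 -0.43
0.24 0.09 0.09 0.33 0.47 -0.43
0.22 0.11 0.1 0.33 0.47 -0.43
0.21 0.13 0.11 0.33 0.47 -0.43
0.19 0.15 0.11 0.33 0.47 -0.43
0.17 0.17 0.12 0.33 0.47 -0.43
0.15 0.18 0.12 0.33 0.47 -0.43
```

```bash
python3 -m handwheel '[{"claw":-1,"dx":0.24,"dy":-0.07,"dz":-0.1,"rx":0.33,"ry":0.47,"rz":-0.43},{"claw":-1,"dx":0.25,"dy":-0.06,"dz":-0.08,"rx":0.33,"ry":0.47,"rz":-0.43},{"claw":-1,"dx":0.26,"dy":-0.05,"dz":-0.06,"rx":0.33,"ry":0.47,"rz":-0.43},{"claw":-1,"dx":0.26,"dy":-0.03,"dz":-0.03,"rx":0.33,"ry":0.47,"rz":-0.43},{"claw":-1,"dx":0.27,"dy":-0.02,"dz":-0.01,"rx":0.33,"ry":0.47,"rz":-0.43},{"claw":-1,"dx":0.27,"dy":0,"dz":0.01,"rx":0.33,"ry":0.47,"rz":-0.43},{"claw":-1,"dx":0.27,"dy":0.02,"dz":0.02,"rx":0.33,"ry":0.47,"rz":-0.43},{"claw":-1,"dx":0.26,"dy":0.04,"dz":0.04,"rx":0.33,"ry":0.47,"rz":-0.43}]'
python3 -m handwheel '[{"claw":-1,"dx":0.26,"dy":0.05,"dz":0.06,"rx":0.33,"ry":0.47,"rz":-0.43},{"claw":-1,"dx":0.25,"dy":0.07,"dz":0.07,"rx":0.33,"ry":0.47,"rz":-0.43},{"claw":-1,"dx":0.24,"dy":0.09,"dz":0.09,"rx":0.33,"ry":0.47,"rz":-0.43},{"claw":-1,"dx":0.22,"dy":0.11,"dz":0.1,"rx":0.33,"ry":0.47,"rz":-0.43},{"claw":-1,"dx":0.21,"dy":0.13,"dz":0.11,"rx":0.33,"ry":0.47,"rz":-0.43},{"claw":-1,"dx":0.19,"dy":0.15,"dz":0.11,"rx":0.33,"ry":0.47,"rz":-0.43},{"claw":-1,"dx":0.17,"dy":0.17,"dz":0.12,"rx":0.33,"ry":0.47,"rz":-0.43},{"claw":-1,"dx":0.15,"dy":0.18,"dz":0.12,"rx":0.33,"ry":0.47,"rz":-0.43}]'
python3 - <<'E'
from rodplan import *
eyes.capture("top"); marks("top",["beaker","rod0"],campose("top"))
q,M=insert(np.radians(75),np.radians(-55),.22,w=-.02,tipoff=0); rows(q,M,1,-1)
q,M=insert(np.radians(75),np.radians(-55),.02,w=-.02,tipoff=0); rows(q,M,2,-1)
E
```

```text
time: 68.95
eef_pos: [0.4831, 0.2109, 0.3361]
tool_rot: [-0.152, -0.647, 0.685, -0.299]
wrist_force: [0.1, -0.4, -0.4]
gripper_width: 0.112
finger_force: 58.7
time: 69.95
eef_pos: [0.4546, 0.1147, 0.3735]
tool_rot: [0.277, 0.706, -0.361, 0.542]
wrist_force: [-0.2, -0.2, 0.5]
gripper_width: 0.109
finger_force: 58.7
top beaker 0.67 [420. 194.  -5.] px 281 225
top beaker 0.61 [646.  14.  79.] px 341 144
top beaker 0.51 [452. 159. 188.] px 287 205
top rod0 0.61 [443. 188.  98.] px 279 213
top rod0 0.47 [442. 131. 309.] px 295 203
top rod0 0.41 [430. 175.  94.] px 284 218
t 70.1 pos [453.7 114.4 373. ] max joint speed 0.45 end j [ 0.61 -0.36 -0.48  1.43 -1.31 -1.59]
0.02 -0.0 -0.03 -0.09 0.03 -0.01
t 70.1 pos [453.7 114.4 373. ] max joint speed 2.08 end j [ 0.73  0.05 -0.5   1.42 -1.29 -1.15]
-2.06 0.0 -0.0 -0.04 0.01 -0.01
-2.06 0.0 -0.01 -0.04 0.01 -0.01
```

```bash
python3 -m handwheel '[{"claw":-1,"dx":0.02,"dy":0,"dz":-0.03,"rx":-0.09,"ry":0.03,"rz":0},{"claw":-1,"dx":-0.28,"dy":0,"dz":0,"rx":0,"ry":0,"rz":0},{"claw":-1,"dx":-0.28,"dy":0,"dz":0,"rx":0,"ry":0,"rz":0},{"claw":-1,"dx":-0.28,"dy":0,"dz":0,"rx":0,"ry":0,"rz":0},{"claw":-1,"dx":-0.28,"dy":0,"dz":0,"rx":0,"ry":0,"rz":0},{"claw":-1,"dx":-0.28,"dy":0,"dz":0,"rx":0,"ry":0,"rz":0},{"claw":-1,"dx":-0.28,"dy":0,"dz":0,"rx":0,"ry":0,"rz":0},{"claw":-1,"dx":-0.28,"dy":0,"dz":0,"rx":0,"ry":0,"rz":0}]'
python3 -m handwheel '[{"claw":-1,"dx":-0.27,"dy":0,"dz":0,"rx":0,"ry":0,"rz":0},{"claw":-1,"dx":-0.27,"dy":0,"dz":0,"rx":0,"ry":0,"rz":0},{"claw":-1,"dx":-0.27,"dy":0,"dz":0,"rx":0,"ry":0,"rz":0},{"claw":-1,"dx":-0.27,"dy":0,"dz":0,"rx":0,"ry":0,"rz":0},{"claw":-1,"dx":-0.27,"dy":0,"dz":0,"rx":0,"ry":0,"rz":0},{"claw":-1,"dx":-0.27,"dy":0,"dz":0,"rx":0,"ry":0,"rz":0},{"claw":-1,"dx":-0.27,"dy":0,"dz":0,"rx":0,"ry":0,"rz":0},{"claw":-1,"dx":-0.2,"dy":0,"dz":0,"rx":0,"ry":0,"rz":0}]'
python3 - <<'E'
from rodplan import *
o=r.get_obs(); Tm=T(o); print("tip",((Tm[:3,3]-.16*Tm[:3,0])*1000).round(1),o["wrist_force"].round(1))
eyes.capture("top"); marks("top",["beaker","rod0"],campose("top"))
E
```

```text
time: 71.1
eef_pos: [0.4397, 0.1369, 0.2803]
tool_rot: [0.281, 0.703, -0.367, 0.541]
wrist_force: [0.1, -0.2, -0.7]
gripper_width: 0.114
finger_force: 58.7
time: 72.1
eef_pos: [0.4244, 0.1589, 0.1792]
tool_rot: [0.281, 0.703, -0.366, 0.541]
wrist_force: [-0.4, -0.1, -0.4]
gripper_width: 0.112
finger_force: 58.7
tip [400.8 192.7  24.6] [-0.4 -0.1 -0.4]
top beaker 0.87 [421. 196.  -0.] px 280 224
top rod0 0.53 [414. 173. 113.] px 284 223
top rod0 0.51 [440. 190.  95.] px 279 214
top rod0 0.48 [432. 177.  98.] px 283 217
```

```bash
python3 -m handwheel '[{"claw":-1,"dx":-0.08,"dy":0,"dz":0,"rx":0,"ry":0,"rz":0},{"claw":-0.6,"dx":0,"dy":0,"dz":0,"rx":0,"ry":0,"rz":0},{"claw":-0.4,"dx":0,"dy":0,"dz":0,"rx":0,"ry":0,"rz":0},{"claw":-0.3,"dx":0,"dy":0,"dz":0,"rx":0,"ry":0,"rz":0},{"claw":-0.3,"dx":0,"dy":0,"dz":0,"rx":0,"ry":0,"rz":0},{"claw":-0.3,"dx":0,"dy":0,"dz":-0.3,"rx":0,"ry":0,"rz":0},{"claw":0,"dx":0,"dy":0,"dz":-0.5,"rx":0,"ry":0,"rz":0},{"claw":0,"dx":0,"dy":0,"dz":-0.6,"rx":0,"ry":0,"rz":0}]'
python3 -m handwheel '[{"claw":0,"dx":0.2,"dy":0,"dz":-0.6,"rx":0,"ry":0,"rz":0},{"claw":0,"dx":0.4,"dy":0,"dz":-0.3,"rx":0,"ry":0,"rz":0},{"claw":0,"dx":0.5,"dy":0,"dz":0,"rx":0,"ry":0,"rz":0},{"claw":0,"dx":0.5,"dy":0,"dz":0,"rx":0,"ry":0,"rz":0},{"claw":0,"dx":0.2,"dy":0,"dz":0,"rx":0,"ry":0,"rz":0},{"claw":0,"dx":0,"dy":0,"dz":0,"rx":0,"ry":0,"rz":0},{"claw":0,"dx":0,"dy":0,"dz":0,"rx":0,"ry":0,"rz":0},{"claw":0,"dx":0,"dy":0,"dz":0,"rx":0,"ry":0,"rz":0}]'
python3 - <<'E'
from rodplan import *
t=eyes.capture("top"); marks("top",["beaker","rod0","bottle0","tray","deck","dishes","pot","timer"],campose("top"))
s=eyes.capture("scene"); marks("scene",["beaker","rod0","bottle0","tray","dishes","pot","timer"],campose("scene"))
c=np.zeros((600,800,3),np.uint8); c[:330,:800]=cv2.resize(s[130:295,150:550],None,fx=2,fy=2,interpolation=3)
b=cv2.resize(t[120:255,190:550],None,fx=2,fy=2,interpolation=3); c[330:330+270,:720]=b; cv2.imwrite("pics/c20.png",c)
E
```

```text
time: 73.25
eef_pos: [0.3848, 0.2154, 0.1948]
tool_rot: [0.281, 0.703, -0.367, 0.541]
wrist_force: [0.3, -0.5, -0.8]
gripper_width: 0.505
finger_force: 0.0
time: 74.25
eef_pos: [0.3733, 0.2316, 0.2921]
tool_rot: [0.282, 0.703, -0.366, 0.541]
wrist_force: [-0.1, -0.3, -0.6]
gripper_width: 0.502
finger_force: 0.0
top beaker 0.72 [419. 196.  -3.] px 280 225
top rod0 0.6 [416. 173.  96.] px 285 223
top rod0 0.47 [433. 175.  94.] px 284 217
top rod0 0.43 [443. 189.  96.] px 279 213
top bottle0 0.72 [644. 105.  83.] px 309 144
top bottle0 0.6 [644.  11.  75.] px 342 145
top bottle0 0.59 [639. -87.  83.] px 376 145
top bottle0 0.44 [390. 421.   2.] px 205 235
top tray 0.82 [ 445. -165.   65.] px 405 213
top tray 0.68 [434. 209.  12.] px 275 219
top dishes 0.95 [ 381. -369.   -0.] px 470 237
top dishes 0.68 [646. 103.  78.] px 310 144
top pot 0.51 [339. 306.   1.] px 242 252
top pot 0.42 [454. 159. 191.] px 287 205
top pot 0.3 [436. 147. 188.] px 292 212
scene beaker 0.64 [424. 199.   2.] px 380 220
scene rod0 0.61 [435. 174.  98.] px 373 191
scene rod0 0.47 [441. 188. 101.] px 377 193
scene bottle0 0.81 [393. 422.  -2.] px 467 243
scene bottle0 0.7 [651. 110.  81.] px 307 239
scene bottle0 0.67 [ 388. -368.    2.] px 229 160
scene bottle0 0.63 [643. -89.  79.] px 241 210
scene bottle0 0.61 [651.   7.  82.] px 270 224
scene tray 0.77 [ 446. -165.   60.] px 265 170
scene dishes 0.57 [ 388. -368.    5.] px 229 159
scene pot 0.74 [351. 304.  -4.] px 426 219
scene pot 0.72 [ 448. -167.   62.] px 264 170
scene timer 0.87 [356. -59.   0.] px 312 182
```

View pics/c20.png

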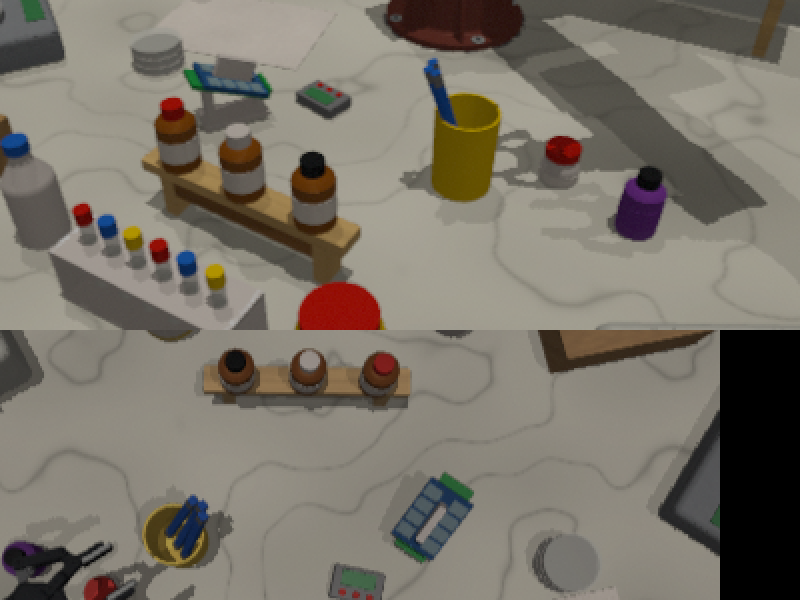

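The picture shows all three bottles upright on the ledge (scene crop at 180,140; 240,165; 315,190). The tray is flat on the deck (228,80), the three rods stand in the upright beaker (465,145), and the bystanders are unmoved. Handing in.

```bash
python3 -c "
from bench import r
print(r.job_done())"
```

```text
the job is handed in; nothing more can be done
None
```

The job is handed in at about 75 s of the 210 s: all three amber bottles stand on the ledge, the tray lies flat on the deck just above its lip, all three rods stand in the upright beaker, and the petri dishes, pot and timer are where they were; no judging result came back.

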